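Close the biscuit stack gauge on a five-biscuit sample

ROBOT

A 6-joint arm with a two-finger parallel gripper is mounted at the origin on a cart in front of the work surface, level with it; the furniture and walls round the work are solid. World frame = base frame: x ahead of the robot, y to its left, z up, the work surface at z = 0. Lengths are in m, angles in rad, forces in N, time in s.
With the tool pointing down it reaches from about 0.375 to 0.975 m from the base axis. Payload 3.8 kg.
Tool frame: the origin (TCP) lies on the centre line of the jaws, within the pads' length; the fingertips stand 22 mm ahead of it and the grasp point (between the pads) lies 3 mm ahead of it; x points along the fingers, y is the direction in which the jaws open and shut, and the axes are right-handed (so a half turn about x gives the same grasp; the last joint's range is limited). The gripper opens to 85 mm and grips with 20 to 120 N. Pads are 22 mm wide; open, the fingers measure 114 mm over their backs; the gripper's body (76 mm by 85 mm) begins 54 mm behind the grasp point. The pads swing forward as they close: fully open they stand 13 mm farther back than shut.
Start: joints at [-1.374, 0.264, 1.604, -0, 1.274, -0.037], TCP at [0.156, -0.657, 0.253] pointing down, gripper open.
Joint ranges: [-2.63, 2.63], [-0.94, 2.18], [0.31, 2.57], [-1.31, 4.45], [0, 2.66], [-2.55, 2.55]. Speed limits (rad/s): [2.57, 2.57, 3.14, 3.14, 3.14, 3.14].

INTERFACE

Orientations are given as a rotation vector (axis times angle).
In Python, from workcell import monitor, eyes, finish_job gives the robot as it stands. The module is installed in compiled form; this text tells all that it offers.
- The arm moves only by the tool play_rows, never from a script. Its argument "deltas" is a list of rows, each an object of numbers: "wx", "wy", "wz": the turn, a rotation vector about the world's x, y, z in degrees; "x", "y", "z": the shift along the world's x, y, z in mm; "fingers": the closure, from -1 (fully open) to 1 (shut), so that 0 is half open. A call has 1 to 20 rows; each row is the pose to reach, as a shift and turn from the pose commanded when the call began; what a row does not reach only later rows make up. A row lasts 1/8 s, in which the tool goes at most 62.5 mm and 10.7 degrees, less where a joint would pass 70% of its speed; a pose out of reach is approached as far as the arm can. A call with a gripper value outside its range is refused whole. The fingers move at their own pace and stop on an object; "grip_force" is the grip in N (left out, the last holds). Time passes only in rows, so rows that repeat a pose let the fingers close. It gives the time, the measured TCP pose, the force and the opening at its end, in the units of the state.
- monitor.read_state(): the state, without advancing time (a new reading comes with each control period).
- eyes.read_camera(name): name is "scene" or "top" or "wrist"; returns a dict with "frame" (400x640x3 uint8, red, green, blue), "depth" (400x640 float32, m along the optical axis (not along the pixel's ray), 0 where there is no reading), "K" (3x3 intrinsics, pixels), "k1" (the pictures are not rectified: a ray, as slopes to the right and down, at radius r is drawn at 1 + k1 r^2 times it, then the intrinsics apply), "view" (4x4, takes a point from world to camera coordinates); the wrist camera has in their place "tool_from_camera" (4x4, takes a point from camera to tool coordinates, whose origin is the TCP and whose axes are the tool frame's). Camera axes: x right, y down, z forward; pixel columns grow to the right and rows downward; lengths in m; the calibration is good to about 2 mm. A picture is of the moment at which its call begins: read the wrist's pose just before it.
- finish_job(): hands the job in, once; it reports no verdict.
The state is a dict: "time": time; "q": joint angles; "joint_vel": joint speeds; "joint_torque": joint torques, N m; "tool_pos": TCP position; "tcp_rot": TCP orientation; "wrist_force": force on the tool from outside, world axes, zero at the start; "torque": the same for the moment, N m; "width": opening from 0.0 (shut) to 1.0 (fully open).
Only numpy, scipy, OpenCV 4.12 (cv2) and the standard library are available. Lean on these libraries where they do the work, as an engineer would, in place of code of your own. Each camera call takes 0.05 s, during which the arm holds its last target.

TASK

Complete the five-biscuit size check: take the honey-brown gingerbread out of the drying rack, leaving the dark ones alone, stand it on edge in the sloping channel of the stack gauge on the uphill side of the four already there, and let go of it. Then take the follower by its grey thumb grip and slide it down until its sprung plate has closed the stack up square against the end stop and the plate's pointer stands in the green field (3 to 5 newtons on the stack), never as far as the red. Leave it set like that for the reading, the biscuits clamped and the follower let go.

Things in the scene. Friction and masses are not known exactly. Their poses are not given: they have to be found in the camera images.
- sample: the honey-brown gingerbread biscuit, a 56 x 56 mm square with rounded corners, 12 to 16 mm thick, white piped square and star on one face; 25 to 50 g. Stands on edge in one of three places in the drying rack, dark ones in the other two, about 72 mm apart. Origin: middle of its lower edge; own x through its thickness (pinch it this way), z up its height: its top is at z = 56 mm
- rack: wooden drying rack, fixed: board 186 x 74 mm, its top 16 mm above the worktop; eight pairs of 7 mm dowels rise 24 mm above the board, 24 mm apart along it, and hold the biscuits on edge in slots 17 mm wide; the upper 32 mm of a biscuit are free. Origin: middle of its underside; x along its length, square to the biscuits' faces
- gauge: the stack gauge, fixed: grey base plate 275 x 110 mm with steel legs that carry the sloping channel (channel). Origin: on the worktop, under the face of the end stop, z up, x in the uphill direction
- channel: steel channel of the gauge, fixed, rising 30 degrees away from the robot. Origin: on its floor, mid-width, at the end stop's face at the low end. x uphill along the floor, z square to the floor (leans 30 degrees to the robot). 60 mm wide inside, 300 mm long, walls 24 mm high, end stop 52 mm. A biscuit stands with its height along z; let go, it leans downhill on what is below it
- plate: the follower's sprung aluminium plate, 52 mm wide, 4 to 52 mm above the channel floor. Origin: mid-width at floor level in its pressing face; axes as channel. It yields uphill: 1 N to start, 0.5 N more per mm, bottoms at 12 mm. Its black pointer on the carriage top (+y side) is in the green field from 4 to 8 mm (3 to 5 N), in the red from 10.5 mm (biscuits would break)
- plate_spring (a point): point fixed to the follower where the plate's origin lies when the plate is unpressed; axes as channel, so plate stands uphill of it by as much as the plate is pushed back
- channel_stop (a point): foot of the end stop's face, same point and axes as channel. Outside the channel's +y wall runs a plain scale flange, y from 32 to 58 mm, 14 mm above the floor
- follower (a joint): travel of the follower down the channel (m): 0 = fully open, grows as it closes on the stack, at most 0.2; starts between 0 and 0.035. The unpressed plate's face is at channel x = 0.205 - this value. It stays where it is left; dragging it takes about 7 N (6 N downhill)
- follower_grip (a point): middle of the follower's grey ribbed thumb grip: 16 mm thick along the channel, 32 mm across, standing 42 mm out of the black carriage top (47 to 87 mm above the floor along channel z; this point at 70 mm), 56 mm uphill of the unpressed plate's face. The carriage, 57 long, 78 wide, begins 18 mm behind that face. Axes as channel
- stacked_1: honey-brown gingerbread biscuit, a 56 x 56 mm square with rounded corners, 12 to 16 mm thick, piped square and star on its downhill face; no. 1 of the four standing on edge in the channel (1 lowest, at the end stop; 4 uppermost). Loose, 35 g, leaning a little downhill. Origin: middle of its lower edge; x through its thickness, uphill; z up its height
- stacked_2: honey-brown gingerbread biscuit, a 56 x 56 mm square with rounded corners, 12 to 16 mm thick, piped square and star on its downhill face; no. 2 of the four standing on edge in the channel (1 lowest, at the end stop; 4 uppermost). Loose, 35 g, leaning a little downhill. Origin: middle of its lower edge; x through its thickness, uphill; z up its height
- stacked_3: honey-brown gingerbread biscuit, a 56 x 56 mm square with rounded corners, 12 to 16 mm thick, piped square and star on its downhill face; no. 3 of the four standing on edge in the channel (1 lowest, at the end stop; 4 uppermost). Loose, 35 g, leaning a little downhill. Origin: middle of its lower edge; x through its thickness, uphill; z up its height
- stacked_4: honey-brown gingerbread biscuit, a 56 x 56 mm square with rounded corners, 12 to 16 mm thick, piped square and star on its downhill face; no. 4 of the four standing on edge in the channel (1 lowest, at the end stop; 4 uppermost). Loose, 35 g, leaning a little downhill. Origin: middle of its lower edge; x through its thickness, uphill; z up its height
- dark_1: dark chocolate-brown gingerbread biscuit, a 56 x 56 mm square with rounded corners, about 14 mm thick, white zigzag lines; stands on edge in the drying rack, not part of this batch: leave it alone. Origin and axes as sample
- dark_2: dark chocolate-brown gingerbread biscuit, a 56 x 56 mm square with rounded corners, about 14 mm thick, white zigzag lines; stands on edge in the drying rack, not part of this batch: leave it alone. Origin and axes as sample
Mind the look-alikes: they are no part of the job. What is shaped like the sample but blue is not meant. Leave any purple look-alike of the stacked_4 alone.

How it is judged:
By the outcome, as a careful person would: the job done as asked, in the order asked, and still so for the second after the job is handed in, with the robot touching nothing.
It also fails if it takes over 54 s, if anything falls off the work surface, if the arm or the gripper's body presses on something with over 40 N, if the wrist force passes 120 N, or if a joint passes its speed limit or range.

## Working session

There is one attempt and no reset: what is moved stays moved. The work goes in short steps, Python scripts to look and compute and a tool call to move; the robot and the scene stay as the last step left them, time stands still between calls to the robot, and variables do not carry over. Pictures are saved under pics/ and viewed, and the job is handed in when it is done.

Besides the shell and the picture viewer there is one more tool, called after "Call:" by a JSON object that holds its "fn" and its "kwargs", one argument or row to a line. play_rows: Moves the arm, as the interface text tells. Its arguments: {"type":"object","properties":{"deltas":{"type":"array"},"grip_force":{"type":"number"}},"required":["deltas"]}

```bash
mkdir -p pics; cat > h.py <<'E'
import numpy as np,cv2
from workcell import monitor,eyes,finish_job
def cam(n):
    s=monitor.read_state(); c=eyes.read_camera(n)
    if n=="wrist":
        from scipy.spatial.transform import Rotation as R
        T=np.eye(4);T[:3,:3]=R.from_rotvec(s['tcp_rot']).as_matrix();T[:3,3]=s['tool_pos']
        c['c2w']=T@np.array(c['tool_from_camera'])
    else: c['c2w']=np.linalg.inv(np.array(c['view']))
    return c
def save(c,p,crop=None,sc=1):
    f=c['frame'][:,:,::-1]
    if crop: f=f[crop[1]:crop[3],crop[0]:crop[2]]
    f=cv2.resize(f,None,fx=sc,fy=sc,interpolation=cv2.INTER_CUBIC); cv2.imwrite(p,f)
def slopes(c,uv):
    K=np.array(c['K'],float)
    uv=np.atleast_2d(np.array(uv,float)); xd=np.c_[(uv[:,0]-K[0,2])/K[0,0],(uv[:,1]-K[1,2])/K[1,1]]
    x=xd.copy()
    for _ in range(30): x=xd/(1+c['k1']*(x**2).sum(1,keepdims=True))
    return x
def ray(c,uv):
    s=slopes(c,uv); d=np.c_[s,np.ones(len(s))]@c['c2w'][:3,:3].T
    return c['c2w'][:3,3],d
def onz(c,uv,z):
    o,d=ray(c,uv); return o+d*((z-o[2])/d[:,2])[:,None]
def dep(c,uv):
    uv=np.atleast_2d(uv).astype(int); o,d=ray(c,uv); return o+d*c['depth'][uv[:,1],uv[:,0]][:,None]
def proj(c,P):
    P=np.atleast_2d(P); w=np.linalg.inv(c['c2w']); p=P@w[:3,:3].T+w[:3,3]; s=p[:,:2]/p[:,2:]
    s=s*(1+c['k1']*(s**2).sum(1,keepdims=True)); K=np.array(c['K']); return np.c_[s[:,0]*K[0,0]+K[0,2],s[:,1]*K[1,1]+K[1,2]]
E
python3 - <<'E'
from h import *
print(monitor.read_state())
for n in("scene","top","wrist"):
    c=cam(n);save(c,f"pics/{n}0.png");print(n,c['K'],c['k1'],c['c2w'].round(3))
    np.savez(f"{n}0.npz",**c)
E
```

```text
{'time': 0.0, 'q': array([-1.37385934e+00,  2.64740913e-01,  1.60536637e+00,  3.02336770e-05,
        1.27371198e+00, -3.69055133e-02]), 'joint_vel': array([-7.53223754e-04,  1.09170022e-03, -1.18471949e-03,  8.66482187e-05,
        3.21883489e-04,  6.97381292e-04]), 'joint_torque': array([-2.01853843e-03, -5.15107334e+01, -3.67309642e+01, -2.52966438e-04,
        1.30410024e-02, -5.08380911e-07]), 'tool_pos': array([ 0.15627936, -0.65595892,  0.25197435]), 'tcp_rot': array([ 2.09825279,  0.24881062, -2.09856796]), 'wrist_force': array([0.08608214, 0.06205588, 0.09541984]), 'torque': array([ 0.01894326, -0.01216004,  0.03593954]), 'width': 0.9964507903564251}
scene [[470.68729382   0.         317.24219714]
 [  0.         470.68729382 193.09704276]
 [  0.           0.           1.        ]] -0.0361039287836408 [[-0.81  -0.258  0.527 -0.038]
 [-0.586  0.32  -0.745  0.671]
 [ 0.023 -0.912 -0.41   0.572]
 [ 0.     0.     0.     1.   ]]
top [[459.38746793   0.         322.81999378]
 [  0.         459.38746793 199.92226888]
 [  0.           0.           1.        ]] -0.12920208943413028 [[-1.000e-03 -9.950e-01  1.010e-01  3.950e-01]
 [-1.000e+00  2.000e-03  1.000e-02 -1.190e-01]
 [-1.000e-02 -1.010e-01 -9.950e-01  1.303e+00]
 [ 0.000e+00  0.000e+00  0.000e+00  1.000e+00]]
wrist [[304.27444642   0.         321.62877623]
 [  0.         304.27444642 200.28383304]
 [  0.           0.           1.        ]] -0.05011563265690913 [[ 0.232 -0.926 -0.297  0.233]
 [-0.973 -0.222 -0.07  -0.638]
 [-0.001  0.305 -0.952  0.373]
 [ 0.     0.     0.     1.   ]]
```

View pics/scene0.png

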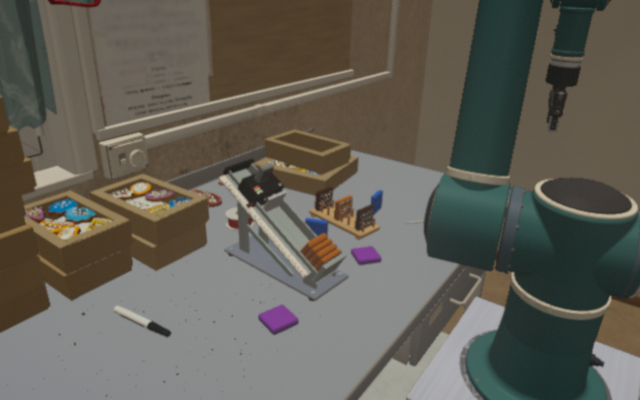

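View pics/top0.png

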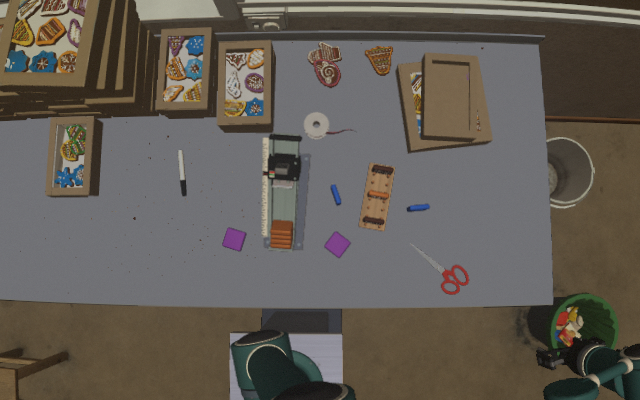

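View pics/wrist0.png

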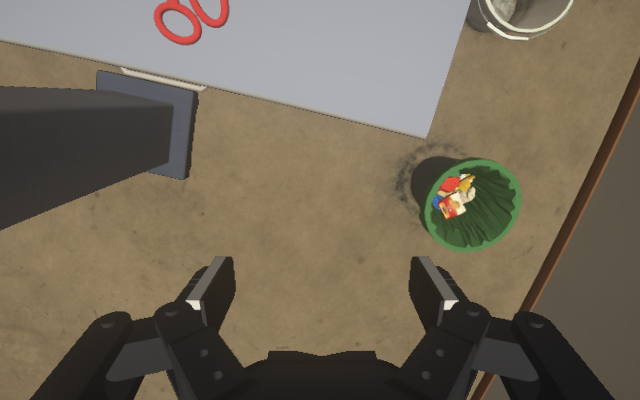

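The rack in the top view is at about (377,197). The candidates for the sample there are:
- the honey-brown biscuit in the rack, about (379,195)
- the dark biscuits, (383,168) and (375,222)
- the blue ones, (335,194) and (418,208)
- the purple ones, (234,239) and (337,244)
- the stacked four, (282,235)

By the description I choose (379,195), and I'll check it in a close crop.

```bash
python3 - <<'E'
from h import *
c=dict(np.load("top0.npz"));save(c,"pics/tc.png",(225,120,435,260),3.8)
d=dict(np.load("scene0.npz"));save(d,"pics/sc.png",(210,140,400,300),4)
E
```

```text
(no output)
```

View pics/tc.png

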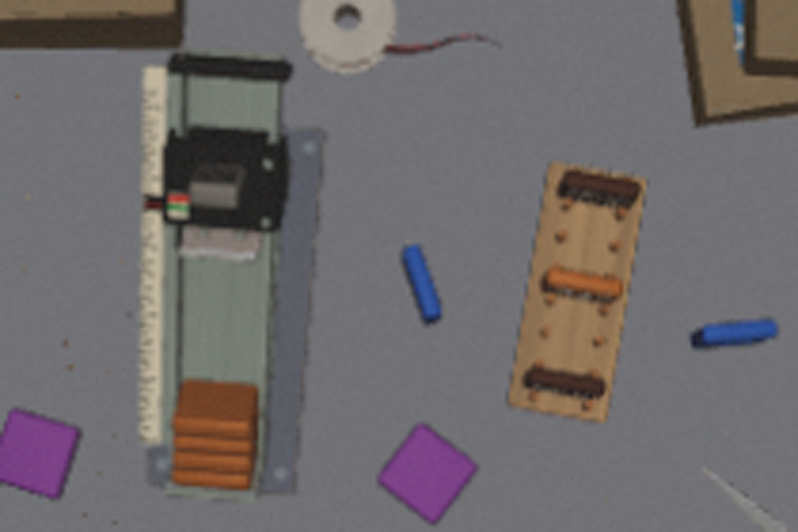

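View pics/sc.png

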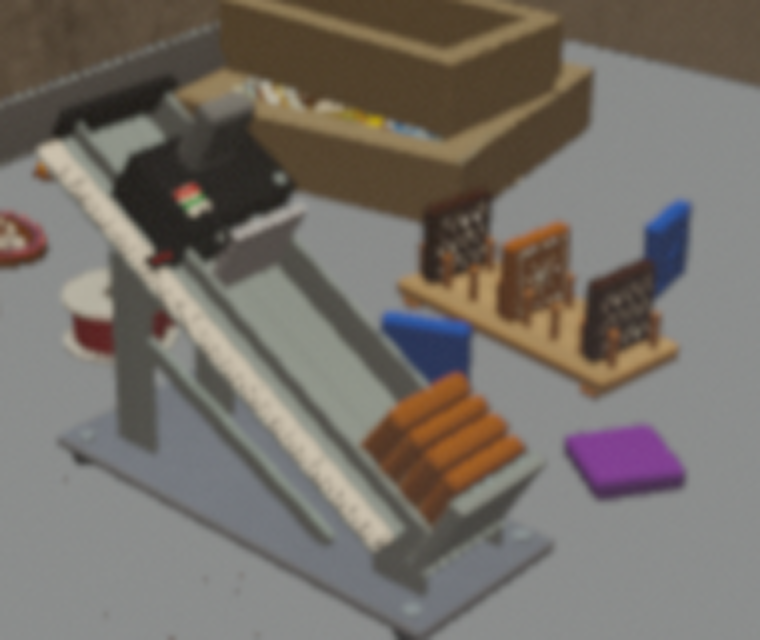

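```bash
python3 - <<'E'
from h import *
c=dict(np.load("top0.npz"))
f=c['frame'];hsv=cv2.cvtColor(f,cv2.COLOR_RGB2HSV)
m=((hsv[...,0]>5)&(hsv[...,0]<14)&(hsv[...,1]>150)).astype(np.uint8)
n,l,st,ce=cv2.connectedComponentsWithStats(m)
for i in range(1,n):
    if st[i,4]>25 and 225<ce[i][0]<435 and ce[i][1]>120:print(i,st[i],ce[i].round(1))
ci=l[195,379] or l[194,379]
print('comp',ci)
ys,xs=np.where(l==ci)
P=onz(c,np.c_[xs,ys],.072)[:,:2];r=cv2.minAreaRect(P.astype(np.float32)*1000);print('sample',r)
D=dep(c,np.c_[xs,ys]);print('depth z',np.percentile(D[:,2],[5,50,95]),D.mean(0))
# rack board wood
m=((hsv[...,0]>8)&(hsv[...,0]<22)&(hsv[...,1]>80)&(hsv[...,2]>110)).astype(np.uint8);m[:,:345]=0;m[:,405:]=0;m[:155]=0;m[240:]=0
ys,xs=np.where(m);r=cv2.minAreaRect(onz(c,np.c_[xs,ys],.016)[:,:2].astype(np.float32)*1000);print('rack',r)
# table depth check
print('table z',dep(c,[[335,270],[220,180],[450,180]])[:,2])
# channel floor
for (u,v) in [(284,150),(284,185),(284,195),(280,205),(284,215),(278,215),(290,215),(285,225),(280,245)]:
    print(u,v,dep(c,[[u,v]]).round(4))
E
```

```text
160 [369 190  20   8  83] [378.3 193.7]
162 [271 221  22  28 533] [281.1 234. ]
comp 160
sample ((536.473388671875, -256.060791015625), (52.917564392089844, 12.279504776000977), 78.53729248046875)
depth z [0.06754944 0.07197766 0.0765541 ] [ 0.53484031 -0.25424968  0.08663324]
rack ((535.9129638671875, -256.9256286621094), (73.40525817871094, 183.3494415283203), 79.54109954833984)
table z [-0.00019544 -0.00475238  0.00252176]
284 150 [[ 0.6388 -0.0084  0.159 ]]
284 185 [[ 0.5474 -0.0104  0.1714]]
284 195 [[ 0.5309 -0.0034  0.096 ]]
280 205 [[0.5058 0.0087 0.0801]]
284 215 [[ 0.4792 -0.002   0.0771]]
278 215 [[0.4796 0.0148 0.0709]]
290 215 [[ 0.4795 -0.0177  0.0715]]
285 225 [[ 0.4519 -0.0059  0.0881]]
280 245 [[0.399  0.0074 0.0844]]
```

```bash
python3 - <<'E'
from h import *
from scipy.spatial.transform import Rotation as R
s=monitor.read_state();r=R.from_rotvec(s['tcp_rot']);print(r.as_matrix().round(3))
w=dict(np.load("wrist0.npz"));print(np.array(w['tool_from_camera']).round(4))
h=np.radians(-10.5)
for sg in(1,-1):
    y=sg*np.array([np.cos(h),np.sin(h),0]);x=np.array([0,0,-1.]);M=np.c_[x,y,np.cross(x,y)]
    d=R.from_matrix(M)*r.inv();print(sg,np.degrees(d.as_rotvec()).round(2))
E
```

```text
[[-0.     0.232 -0.973]
 [ 0.002 -0.973 -0.232]
 [-1.    -0.002 -0.   ]]
[[-8.000e-04 -3.055e-01  9.522e-01 -1.206e-01]
 [ 1.000e+00  6.000e-04  1.100e-03 -2.000e-04]
 [-9.000e-04  9.522e-01  3.055e-01 -7.910e-02]
 [ 0.000e+00  0.000e+00  0.000e+00  1.000e+00]]
1 [-0.08 -0.08 66.1 ]
-1 [-9.000e-02  9.000e-02 -1.139e+02]
```

Call:
{"fn": "play_rows", "kwargs": {
  "deltas": [
    {"x": 28,"y": 46,"z": 20,"wz": 5.5},
    {"x": 57,"y": 93,"z": 40,"wz": 11},
    {"x": 86,"y": 139,"z": 60,"wz": 16.5},
    {"x": 115,"y": 185,"z": 80,"wz": 22},
    {"x": 143,"y": 232,"z": 100,"wz": 27.5},
    {"x": 172,"y": 278,"z": 110,"wz": 33},
    {"x": 201,"y": 324,"z": 110,"wz": 38.5},
    {"x": 229,"y": 371,"z": 110,"wz": 44},
    {"x": 258,"y": 417,"z": 110,"wz": 49.5},
    {"x": 287,"y": 463,"z": 110,"wz": 55},
    {"x": 315,"y": 510,"z": 110,"wz": 60.5},
    {"x": 344,"y": 556,"z": 110,"wz": 66},
    {"x": 344,"y": 556,"z": 110,"wz": 66},
    {"x": 344,"y": 556,"z": 110,"wz": 66}
  ]
}}

```text
schema error: expected keys wx, wy, wz, x, y, z, fingers
```

```bash
python3 - <<'E'
from h import *
s=monitor.read_state();print(s['time'],s['tool_pos'],s['q'],s['wrist_force'])
c=cam("wrist");np.savez("w1.npz",**c);save(c,"pics/w1.png",None,1.25)
E
```

```text
0.15 [ 0.15628761 -0.65611453  0.25221633] [-1.37387792e+00  2.64630088e-01  1.60505656e+00 -1.38210605e-06
  1.27370959e+00 -3.68784097e-02] [ 0.19796976 -0.09845635  1.06450626]
```

View pics/w1.png

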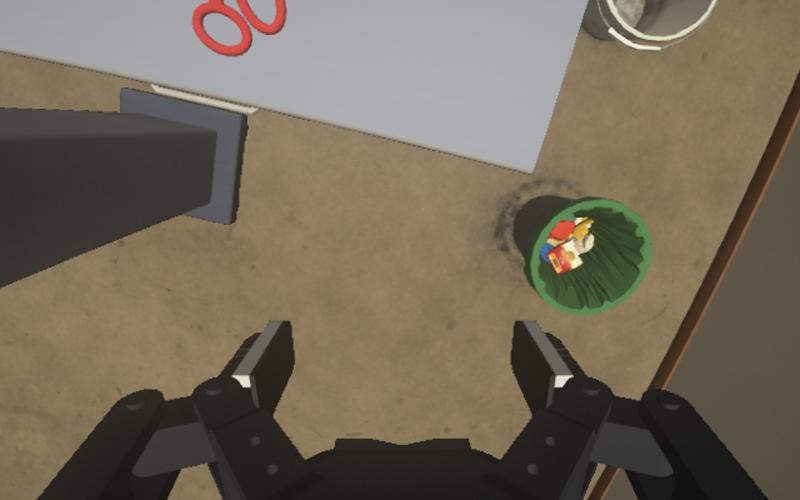

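The call was refused because every row needs all the keys, so the arm is still at its start. I'll resend with the full rows.

Call:
{"fn": "play_rows", "kwargs": {
  "deltas": [
    {"wx": 0,"wy": 0,"wz": 5.5,"x": 28,"y": 46,"z": 20,"fingers": -1},
    {"wx": 0,"wy": 0,"wz": 11,"x": 57,"y": 93,"z": 40,"fingers": -1},
    {"wx": 0,"wy": 0,"wz": 16.5,"x": 86,"y": 139,"z": 60,"fingers": -1},
    {"wx": 0,"wy": 0,"wz": 22,"x": 115,"y": 185,"z": 80,"fingers": -1},
    {"wx": 0,"wy": 0,"wz": 27.5,"x": 143,"y": 232,"z": 100,"fingers": -1},
    {"wx": 0,"wy": 0,"wz": 33,"x": 172,"y": 278,"z": 110,"fingers": -1},
    {"wx": 0,"wy": 0,"wz": 38.5,"x": 201,"y": 324,"z": 110,"fingers": -1},
    {"wx": 0,"wy": 0,"wz": 44,"x": 229,"y": 371,"z": 110,"fingers": -1},
    {"wx": 0,"wy": 0,"wz": 49.5,"x": 258,"y": 417,"z": 110,"fingers": -1},
    {"wx": 0,"wy": 0,"wz": 55,"x": 287,"y": 463,"z": 110,"fingers": -1},
    {"wx": 0,"wy": 0,"wz": 60.5,"x": 315,"y": 510,"z": 110,"fingers": -1},
    {"wx": 0,"wy": 0,"wz": 66,"x": 344,"y": 556,"z": 110,"fingers": -1},
    {"wx": 0,"wy": 0,"wz": 66,"x": 344,"y": 556,"z": 110,"fingers": -1},
    {"wx": 0,"wy": 0,"wz": 66,"x": 344,"y": 556,"z": 110,"fingers": -1}
  ]
}}

```text
time: 1.95
tool_pos: [0.5001, -0.1006, 0.363]
tcp_rot: [1.343, 1.116, -1.345]
wrist_force: [0.6, -0.6, 0.5]
width: 0.999
```

```bash
python3 - <<'E'
from h import *
s=monitor.read_state();print(s['time'],s['tool_pos'],s['q'],s['wrist_force'])
c=cam("wrist");np.savez("w1.npz",**c);save(c,"pics/w1.png",None,1.25)
E
```

```text
1.95 [ 0.5001287  -0.10063369  0.36301156] [-2.46982966e-01 -1.01267542e-01  1.79792860e+00 -6.45656889e-04
  1.44563784e+00 -6.22324753e-02] [ 0.57363417 -0.56468053  0.50762208]
```

View pics/w1.png

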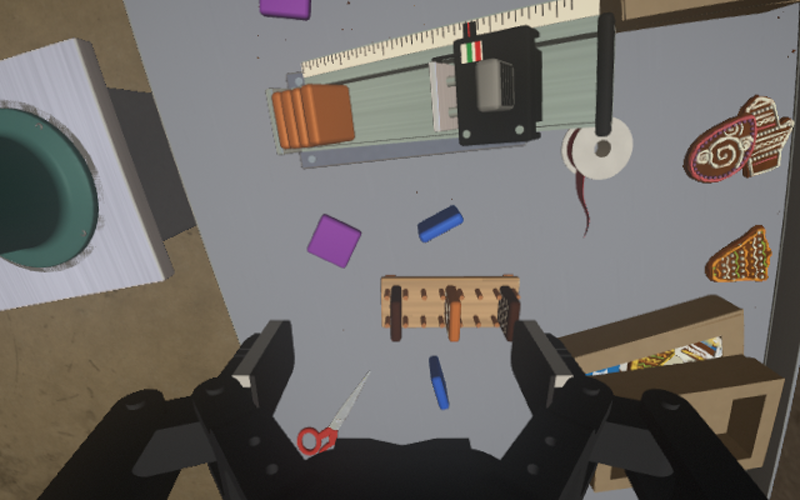

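```bash
python3 - <<'E'
from h import *
c=dict(np.load("w1.npz"));save(c,"pics/w1a.png",(295,210,425,280),6);save(c,"pics/w1b.png",(205,0,500,140),2.7)
E
```

```text
(no output)
```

View pics/w1a.png

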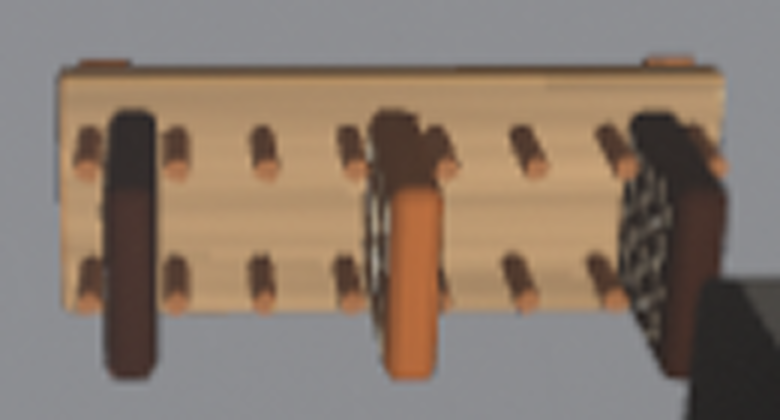

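View pics/w1b.png

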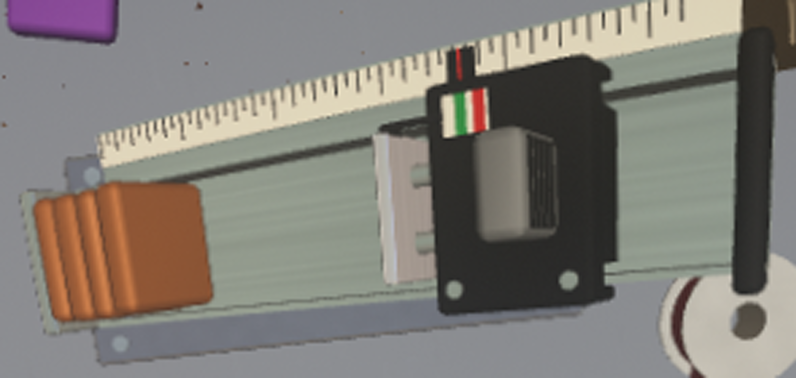

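```bash
python3 - <<'E'
from h import *
c=dict(np.load("w1.npz"))
def planefit(P):
    m=P.mean(0);
    for _ in range(5):
        u,s,v=np.linalg.svd(P-m,full_matrices=False);n=v[2]*np.sign(v[2][2]);r=(P-m)@n;k=abs(r)<2.5*np.median(abs(r))+1e-4;P=P[k];m=P.mean(0)
    return m,n,np.std((P-m)@n),len(P)
g=lambda a:np.array([(u,v) for u in range(a[0],a[2]) for v in range(a[1],a[3])])
A=dep(c,np.r_[g((292,75,340,100))]);B=dep(c,g((438,48,470,92)))
print(planefit(A));print(planefit(B));m,n,s,k=planefit(np.r_[A,B]);print('floor',m,n,s,k,'tilt',np.degrees(np.arccos(n[2])),'head',np.degrees(np.arctan2(-n[1],-n[0])))
# sample
print('sample top',onz(c,[[363.7,257.2]],.072),onz(c,[[360,241],[368,241],[360,273.3],[368,273.3]],.072))
print(planefit(dep(c,g((362,245,367,271)))))
# nominal floor plane w/ 30deg; flange edges
def onpl(uv,p,n):
    o,d=ray(c,uv);return o+d*(((p-o)@n)/(d@n))[:,None]
cr=lambda L:np.array(L,float)/2.7+[205,0]
outer=onpl(cr([(100,135),(740,-10*0+0)])[:1],m+n*.014,n)
print('flange outer pts',onpl(cr([(97,137),(300,82),(425,51),(590,12)]),m+n*.014,n))
print('flange inner/wall',onpl(cr([(105,165),(430,85),(738,31)]),m+n*.014,n))
print('right wall?',onpl(cr([(215,308),(380,290),(735,265)]),m+n*.024,n))
print('grip top',onpl(cr([(478,130),(527,128),(480,238),(528,238)]),m+n*.087,n))
print('grip top',onpl(cr([(478,130),(527,128),(480,238),(528,238)]),m+n*.087,n))
print('plate top',onpl(cr([(375,135),(387,282)]),m+n*.052,n))
print('stack4 uphill top',onpl(cr([(112,185),(135,312),(200,185),(212,300)]),m+n*.056,n))
print('stop top',onpl(cr([(22,195),(45,333)]),m+n*.052,n))
E
```

```text
(array([ 0.51078468, -0.00362877,  0.0897024 ]), array([0.1853629 , 0.98177972, 0.04182312]), np.float64(0.008383164039529021), 1200)
(array([ 0.64676791, -0.01525097,  0.16911723]), array([0.92781971, 0.0591899 , 0.36830307]), np.float64(0.008341239957939037), 1408)
floor [ 0.58411669 -0.00992945  0.13253212] [0.0501195  0.99652499 0.06652797] 0.010347279596514719 2604 tilt 86.18541076443367 head -92.87922376890029
sample top [[ 0.5371019 -0.254514   0.072    ]] [[ 0.53543931 -0.22668677  0.072     ]
 [ 0.5471644  -0.22888994  0.072     ]
 [ 0.52759977 -0.28117237  0.072     ]
 [ 0.53978446 -0.28348431  0.072     ]]
(array([ 0.53732132, -0.25313236,  0.07547295]), array([ 0.98235165, -0.13487731,  0.12958916]), np.float64(0.0021118304490411834), 130)
flange outer pts [[ 0.50199162 -0.01099739  0.42083637]
 [ 0.5164383  -0.01243437  0.43147733]
 [ 0.52301872 -0.01306042  0.43589753]
 [ 0.530099   -0.01373419  0.44065597]]
flange inner/wall [[ 0.49751048 -0.00932035  0.3990919 ]
 [ 0.52527229 -0.01224882  0.42204281]
 [ 0.54286628 -0.01360087  0.42904071]]
right wall? [[ 0.54023078 -0.02068478  0.687449  ]
 [ 0.50156147 -0.01789276  0.67475909]
 [ 0.44130696 -0.01222444  0.63524656]]
grip top [[ 0.76553221  0.12524037 -0.72113238]
 [ 0.85465217  0.12676621 -0.81112737]
 [ 0.18992081 -0.03774557  2.15388286]
 [ 0.15096448 -0.0217392   1.94347105]]
grip top [[ 0.76553221  0.12524037 -0.72113238]
 [ 0.85465217  0.12676621 -0.81112737]
 [ 0.18992081 -0.03774557  2.15388286]
 [ 0.15096448 -0.0217392   1.94347105]]
plate top [[ 0.57109407  0.05924176 -0.11214926]
 [ 0.47072152 -0.01203171  1.03107552]]
stack4 uphill top [[ 0.35693928  0.08506215 -0.27745304]
 [ 0.65467591 -0.02376005  1.12829595]
 [ 0.40848588  0.09661715 -0.48936907]
 [ 0.59607306 -0.02135036  1.13635013]]
stop top [[ 0.31128961  0.07615446 -0.16975894]
 [ 0.68982106 -0.02201655  1.01557804]]
```

```bash
python3 - <<'E'
from h import *
g=lambda a:np.array([(u,v) for u in range(a[0],a[2]) for v in range(a[1],a[3])])
def fit(P,nm):
    P=P[np.isfinite(P).all(1)&(P[:,2]>0.02)&(P[:,2]<.3)]
    k=np.ones(len(P),bool)
    for _ in range(6):
        A=np.c_[np.ones(k.sum()),P[k,0]-.5,P[k,1]];x=np.linalg.lstsq(A,P[k,2],rcond=None)[0]
        r=P[:,2]-np.c_[np.ones(len(P)),P[:,0]-.5,P[:,1]]@x;k=abs(r)<3*np.median(abs(r))
    print(nm,x,'std',r[k].std(),k.sum(),'zmean-tan30',np.mean(P[k,2]-.57735*(P[k,0]-.5)))
w=dict(np.load("w1.npz"));t=dict(np.load("top0.npz"));s=dict(np.load("scene0.npz"))
A=dep(w,g((292,75,340,100)));B=dep(w,g((438,48,470,92)))
fit(np.r_[A,B],'wrist');fit(A,'A');fit(B,'B')
fit(dep(t,g((275,190,294,217))),'top')
for nm,q in(('wristtable',dep(w,g((250,150,300,170)))),('wtable2',dep(w,g((380,110,430,140)))),('toptable',dep(t,g((310,200,330,230))))):
    print(nm,np.median(q[:,2]),q[:,2].std())
E
```

```text
wrist [ 0.08234197  0.57502097 -0.04660425] std 0.0007515007836253698 2461 zmean-tan30 0.08260293293741561
A [ 0.08236487  0.5756034  -0.03832413] std 0.0006603185308145 1119 zmean-tan30 0.0824817560215153
B [ 0.08403589  0.56309169 -0.05139409] std 0.0008319266965499157 1347 zmean-tan30 0.0827219770679564
top [ 0.08192314  0.57633978 -0.03038506] std 0.002248425389539549 480 zmean-tan30 0.08199582835377046
wristtable 0.00017094875421064248 0.030526213951776928
wtable2 0.0004294441190151044 0.0729848661048773
toptable 0.0004814353837221397 0.09188345825498813
```

```bash
cat > g.py <<'E'
from h import *
c=dict(np.load("w1.npz"))
H=np.radians(-4.2)
def frame(H):
    ux=np.array([np.cos(H)*np.cos(np.pi/6),np.sin(H)*np.cos(np.pi/6),.5]);uy=np.array([-np.sin(H),np.cos(H),0]);return ux,uy,np.cross(ux,uy)
P0=np.array([.5,0,.0823])
def onpl(c,uv,z,H):
    ux,uy,n=frame(H);o,d=ray(c,uv);return o+d*(((P0+n*z-o)@n)/(d@n))[:,None]
E
python3 - <<'E'
from g import *
cr=lambda L:np.array(L,float)/2.7+[205,0]
for it in range(4):
    q=onpl(c,cr([(97,137),(300,82),(425,51),(590,12)]),.014,H)
    H=np.arctan2(q[-1,1]-q[0,1],q[-1,0]-q[0,0]);
print('H',np.degrees(H));ux,uy,n=frame(H);F=lambda P:(np.c_[(P-P0)@ux,(P-P0)@uy,(P-P0)@n]*1000).round(1)
def S(nm,L,z):print(nm,F(onpl(c,cr(L),z,H))[:,:2].tolist())
S('flange outer(58)',[(97,137),(300,82),(425,51),(590,12)],.014)
S('flange inner',[(105,165),(430,85),(738,31)],.014)
S('wallshadow+y',[(185,178),(370,140),(610,97),(735,72)],.024)
S('right wall',[(215,308),(380,290),(735,265)],.024)
S('grip top',[(478,130),(527,128),(480,238),(528,238)],.087)
S('plate top',[(375,135),(387,282)],.052)
S('stack4 top',[(112,185),(135,312)],.056)
S('stack1 top',[(37,200),(60,318)],.056)
S('stop top',[(22,195),(45,333)],.052)
S('carriage top',[(430,90),(440,312),(598,60),(612,292)],.045)
S('bar',[(745,30),(735,290)],.030)
E
```

```text
H -4.091165717070442
flange outer(58) [[-84.8, 55.2], [30.5, 55.6], [85.9, 55.4], [147.0, 55.2]]
flange inner [[-82.7, 42.1], [86.9, 43.3], [193.4, 39.9]]
wallshadow+y [[-27.6, 27.0], [64.6, 26.8], [154.9, 25.6], [193.4, 26.3]]
right wall [[-21.3, -30.3], [63.1, -30.0], [194.4, -32.7]]
grip top [[129.6, 13.9], [144.0, 12.0], [128.3, -16.2], [143.0, -17.8]]
plate top [[80.1, 23.7], [79.8, -26.7]]
stack4 top [[-42.1, 25.4], [-41.1, -27.5]]
stack1 top [[-88.5, 26.4], [-88.2, -26.3]]
stop top [[-102.0, 30.6], [-104.7, -32.5]]
carriage top [[99.1, 35.5], [97.0, -39.4], [155.5, 33.7], [158.5, -37.3]]
bar [[196.5, 36.7], [195.0, -40.4]]
```

Call:
{"fn": "play_rows", "kwargs": {
  "deltas": [
    {"wx": 0,"wy": 0,"wz": 0,"x": 9,"y": -38,"z": -40,"fingers": 0},
    {"wx": 0,"wy": 0,"wz": 0,"x": 18,"y": -77,"z": -80,"fingers": 0},
    {"wx": 0,"wy": 0,"wz": 0,"x": 27,"y": -115,"z": -120,"fingers": 0},
    {"wx": 0,"wy": 0,"wz": 0,"x": 37,"y": -154,"z": -160,"fingers": 0},
    {"wx": 0,"wy": 0,"wz": 0,"x": 37,"y": -154,"z": -210,"fingers": 0},
    {"wx": 0,"wy": 0,"wz": 0,"x": 37,"y": -154,"z": -230,"fingers": 0},
    {"wx": 0,"wy": 0,"wz": 0,"x": 37,"y": -154,"z": -230,"fingers": 0},
    {"wx": 0,"wy": 0,"wz": 0,"x": 37,"y": -154,"z": -230,"fingers": 0}
  ]
}}

```text
time: 3.0
tool_pos: [0.5386, -0.2553, 0.1357]
tcp_rot: [1.345, 1.112, -1.342]
wrist_force: [-0.1, -1.4, -0.5]
width: 0.503
```

```bash
python3 - <<'E'
from h import *
s=monitor.read_state();print(s['time'],s['tool_pos'],s['q'],s['wrist_force'],s['width'])
c=cam("wrist");np.savez("w2.npz",**c);save(c,"pics/w2.png",None,1.25)
E
```

```text
3.0 [ 0.53860939 -0.25528799  0.13565647] [-4.84398228e-01  2.13591817e-01  1.89412709e+00 -3.79676230e-06
  1.03023472e+00 -2.99294294e-01] [-0.1271987 -1.3615489 -0.5014693] 0.5033341370554572
```

View pics/w2.png

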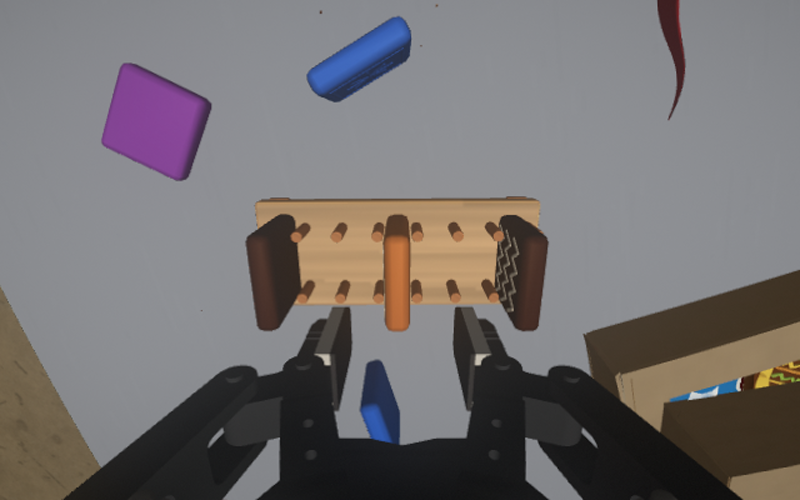

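```bash
python3 - <<'E'
from h import *
c=dict(np.load("w2.npz"));save(c,"pics/w2a.png",(290,160,350,270),5)
f=c['frame'];hsv=cv2.cvtColor(f,cv2.COLOR_RGB2HSV)
m=((hsv[...,0]>5)&(hsv[...,0]<15)&(hsv[...,1]>140)&(hsv[...,2]>150)).astype(np.uint8);m[:,:302]=0;m[:,334:]=0;m[:180]=0;m[272:]=0
n,l,st,ce=cv2.connectedComponentsWithStats(m);i=1+st[1:,4].argmax();print(st[i],ce[i])
ys,xs=np.where(l==i);P=onz(c,np.c_[xs,ys],.072)[:,:2]*1000;print(cv2.minAreaRect(P.astype(np.float32)))
T=c['c2w']@np.linalg.inv(np.array(c['tool_from_camera']));print(T.round(4))
E
```

```text
[ 309  190   18   74 1209] [318.12985939 226.19437552]
((537.1793212890625, -254.67295837402344), (51.86372756958008, 10.766719818115234), 79.70378112792969)
[[ 0.0032  0.9829 -0.184   0.5386]
 [-0.0017 -0.184  -0.9829 -0.2553]
 [-1.      0.0035  0.0011  0.1357]
 [ 0.      0.      0.      1.    ]]
```

View pics/w2a.png

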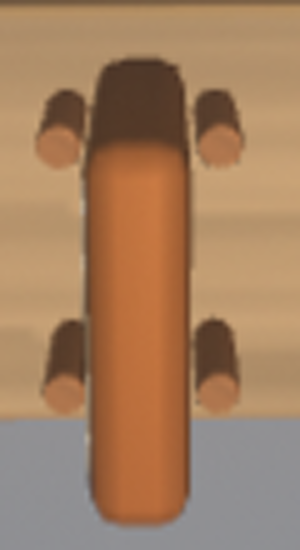

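Call:
{"fn": "play_rows", "kwargs": {
  "deltas": [
    {"wx": 0,"wy": 0,"wz": 0,"x": 0,"y": 0,"z": -25,"fingers": 0},
    {"wx": 0,"wy": 0,"wz": 0,"x": 0,"y": 0,"z": -50,"fingers": 0},
    {"wx": 0,"wy": 0,"wz": 0,"x": 0,"y": 0,"z": -66,"fingers": 0},
    {"wx": 0,"wy": 0,"wz": 0,"x": 0,"y": 0,"z": -66,"fingers": 0},
    {"wx": 0,"wy": 0,"wz": 0,"x": 0,"y": 0,"z": -66,"fingers": 0}
  ]
}}

```text
time: 3.68
tool_pos: [0.5384, -0.255, 0.0686]
tcp_rot: [1.344, 1.114, -1.343]
wrist_force: [-0.4, -0.4, 0.0]
width: 0.499
```

Call:
{"fn": "play_rows", "kwargs": {
  "deltas": [
    {"wx": 0,"wy": 0,"wz": 0,"x": -1,"y": 0,"z": -1,"fingers": 0.5},
    {"wx": 0,"wy": 0,"wz": 0,"x": -1,"y": 0,"z": -1,"fingers": 1},
    {"wx": 0,"wy": 0,"wz": 0,"x": -1,"y": 0,"z": -1,"fingers": 1},
    {"wx": 0,"wy": 0,"wz": 0,"x": -1,"y": 0,"z": -1,"fingers": 1},
    {"wx": 0,"wy": 0,"wz": 0,"x": -1,"y": 0,"z": -1,"fingers": 1}
  ],
  "grip_force": 25
}}

```text
time: 4.3
tool_pos: [0.5368, -0.2549, 0.0671]
tcp_rot: [1.344, 1.115, -1.344]
wrist_force: [-1.4, -0.4, 5.7]
width: 0.158
```

Call:
{"fn": "play_rows", "kwargs": {
  "deltas": [
    {"wx": 0,"wy": 0,"wz": 0,"x": 0,"y": 0,"z": 10,"fingers": 1},
    {"wx": 0,"wy": 0,"wz": 0,"x": 0,"y": 0,"z": 30,"fingers": 1},
    {"wx": 0,"wy": 0,"wz": 0,"x": 0,"y": 0,"z": 70,"fingers": 1},
    {"wx": 0,"wy": 0,"wz": 0,"x": 0,"y": 0,"z": 120,"fingers": 1},
    {"wx": 0,"wy": 0,"wz": 0,"x": 0,"y": 0,"z": 170,"fingers": 1},
    {"wx": 0,"wy": 0,"wz": 0,"x": 0,"y": 0,"z": 180,"fingers": 1},
    {"wx": 0,"wy": 0,"wz": 0,"x": 0,"y": 0,"z": 180,"fingers": 1}
  ]
}}

```text
time: 5.18
tool_pos: [0.5367, -0.2548, 0.2478]
tcp_rot: [1.345, 1.113, -1.343]
wrist_force: [-0.3, 0.2, -0.6]
width: 0.16
```

```bash
cat >> g.py <<'E'
H=np.radians(-4.1);ux,uy,n=frame(H);O=P0-uy*.0019
def F(P): P=np.atleast_2d(P);return np.c_[(P-O)@ux,(P-O)@uy,(P-O)@n]*1000
def S(c,nm,L,z):print(nm,F(onpl(c,L,z,H))[:,:2].round(1).tolist())
E
python3 - <<'E'
from g import *
from scipy.spatial.transform import Rotation as R
cr=lambda L:np.array(L,float)/2.7+[205,0]
S(c,'stack4 base',cr([(200,187),(212,300)]),.004)
s=monitor.read_state();print(s['time'],s['tool_pos'],s['wrist_force'],s['width'])
w=cam("wrist");np.savez("w3.npz",**w);save(w,"pics/w3.png",None,1.25)
r=R.from_rotvec(s['tcp_rot'])
ph=np.radians(10);b=n*np.cos(ph)+ux*np.sin(ph);ty=ux*np.cos(ph)-n*np.sin(ph);tx=-b
M=np.c_[tx,ty,np.cross(tx,ty)];d=R.from_matrix(M)*r.inv();print('turn deg',np.degrees(d.as_rotvec()).round(2))
for xb in(-.020,-.0225):
  for dz in(.06,0):
    T=O+ux*xb+.0067*ty+.051*b+n*dz;print(xb,dz,'TCP',T.round(4),'delta mm',((T-s['tool_pos'])*1000).round(1))
E
```

```text
stack4 base [[-35.0, 26.7], [-37.4, -25.0]]
5.175 [ 0.53674217 -0.25480986  0.24783465] [-0.31820732  0.24231129 -0.61647317] 0.1599115984730889
turn deg [ -2.5  -19.71   6.45]
-0.02 0.06 TCP [0.4415 0.0023 0.1745] delta mm [-95.2 257.1 -73.4]
-0.02 0 TCP [4.715e-01 1.000e-04 1.225e-01] delta mm [ -65.3  255.  -125.3]
-0.0225 0.06 TCP [0.4394 0.0024 0.1732] delta mm [-97.4 257.2 -74.6]
-0.0225 0 TCP [4.693e-01 3.000e-04 1.213e-01] delta mm [ -67.4  255.1 -126.6]
```

View pics/w3.png

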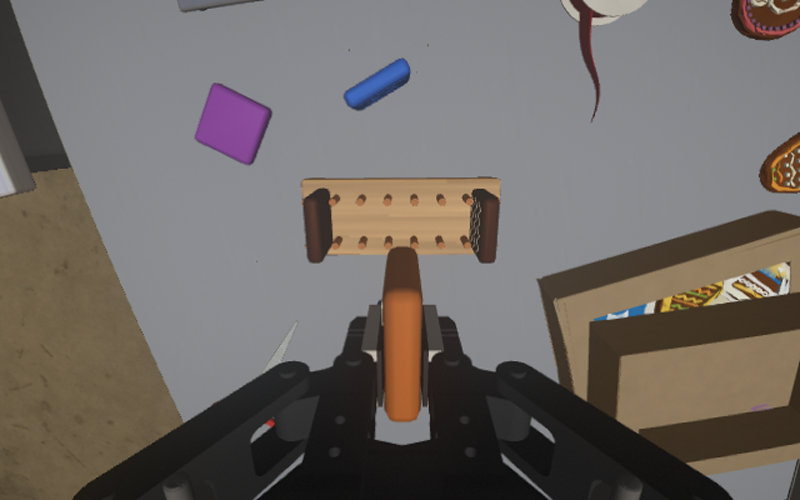

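Call:
{"fn": "play_rows", "kwargs": {
  "deltas": [
    {"wx": -0.3,"wy": -2.5,"wz": 0.8,"x": -20,"y": 32,"z": 0,"fingers": 1},
    {"wx": -0.6,"wy": -4.9,"wz": 1.6,"x": -40,"y": 64,"z": 0,"fingers": 1},
    {"wx": -0.9,"wy": -7.4,"wz": 2.4,"x": -60,"y": 96,"z": 0,"fingers": 1},
    {"wx": -1.25,"wy": -9.9,"wz": 3.2,"x": -75,"y": 128,"z": -10,"fingers": 1},
    {"wx": -1.6,"wy": -12.3,"wz": 4,"x": -85,"y": 160,"z": -25,"fingers": 1},
    {"wx": -1.9,"wy": -14.8,"wz": 4.8,"x": -92,"y": 193,"z": -40,"fingers": 1},
    {"wx": -2.2,"wy": -17.2,"wz": 5.6,"x": -97,"y": 225,"z": -58,"fingers": 1},
    {"wx": -2.5,"wy": -19.7,"wz": 6.45,"x": -97.4,"y": 257.2,"z": -74.6,"fingers": 1},
    {"wx": -2.5,"wy": -19.7,"wz": 6.45,"x": -97.4,"y": 257.2,"z": -74.6,"fingers": 1},
    {"wx": -2.5,"wy": -19.7,"wz": 6.45,"x": -97.4,"y": 257.2,"z": -74.6,"fingers": 1},
    {"wx": -2.5,"wy": -19.7,"wz": 6.45,"x": -97.4,"y": 257.2,"z": -74.6,"fingers": 1}
  ]
}}

```text
time: 6.6
tool_pos: [0.4396, 0.0018, 0.172]
tcp_rot: [1.396, 0.907, -1.005]
wrist_force: [0.6, 0.5, -1.4]
width: 0.161
```

```bash
python3 - <<'E'
from g import *
s=monitor.read_state();print(s['time'],s['tool_pos'],s['wrist_force'],s['width'],s['q'])
w=cam("wrist");np.savez("w4.npz",**w);save(w,"pics/w4.png",None,1.25)
d=cam("scene");np.savez("s4.npz",**d);save(d,"pics/s4.png",(220,140,380,300),3.7)
E
```

```text
6.6 [0.43955065 0.0018183  0.17204282] [ 0.57682537  0.48220587 -1.4067376 ] 0.16073105381277408 [-0.04629703 -0.35480436  2.38740849 -0.01218369  0.76253999  0.03354478]
```

View pics/w4.png

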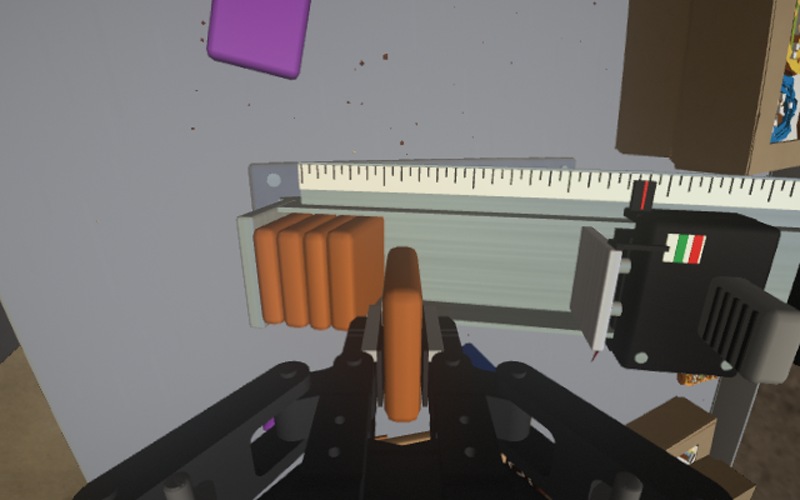

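View pics/s4.png

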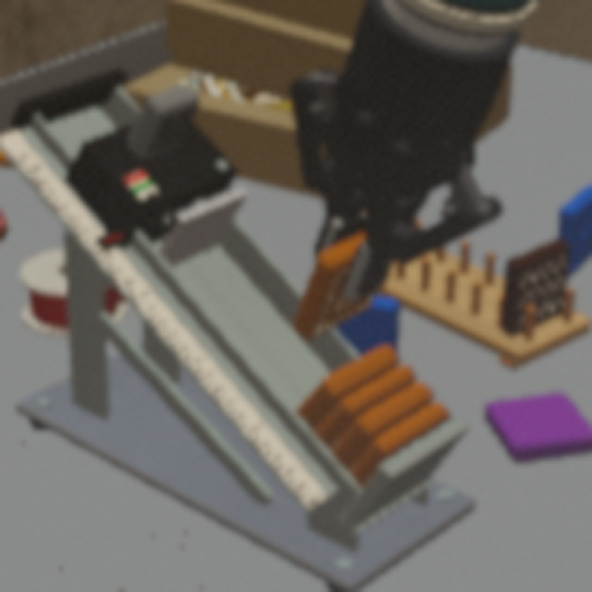

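```bash
python3 - <<'E'
from g import *
w=dict(np.load("w4.npz"));save(w,"pics/w4a.png",(180,115,500,300),2.5)
q=lambda L:np.array(L,float)/1.25
S(w,'flange outer',q([(300,163),(500,168),(780,176)]),.014)
S(w,'+y wall top',q([(400,211),(600,217)]),.024)
S(w,'-y wall top',q([(460,325),(570,333)]),.024)
S(w,'stop top',q([(238,217),(250,327)]),.052)
S(w,'st1,st4 top +y',q([(256,232),(352,232)]),.056)
S(w,'st4 base +y',q([(384,217)]),.03)
S(w,'plate top',q([(585,227),(612,352)]),.052)
s=monitor.read_state()
print('tcp',F(s['tool_pos']))
g=lambda a:np.array([(u,v) for u in range(a[0],a[2]) for v in range(a[1],a[3])])
D=F(dep(w,g((350,185,440,235))));print('floor z',np.percentile(D[:,2],[25,50,75]))
E
```

```text
flange outer [[-84.1, 59.1], [29.9, 58.2], [168.6, 58.7]]
+y wall top [[-22.8, 34.8], [81.1, 35.8]]
-y wall top [[13.1, -32.2], [75.2, -31.7]]
stop top [[-103.6, 34.6], [-105.5, -30.1]]
st1,st4 top +y [[-91.7, 28.1], [-40.5, 30.4]]
st4 base +y [[-30.5, 32.4]]
plate top [[66.1, 36.8], [87.9, -25.2]]
tcp [[ -7.25956547  -0.66131588 108.06966254]]
floor z [-0.35321844  0.07155051  0.51989437]
```

View pics/w4a.png

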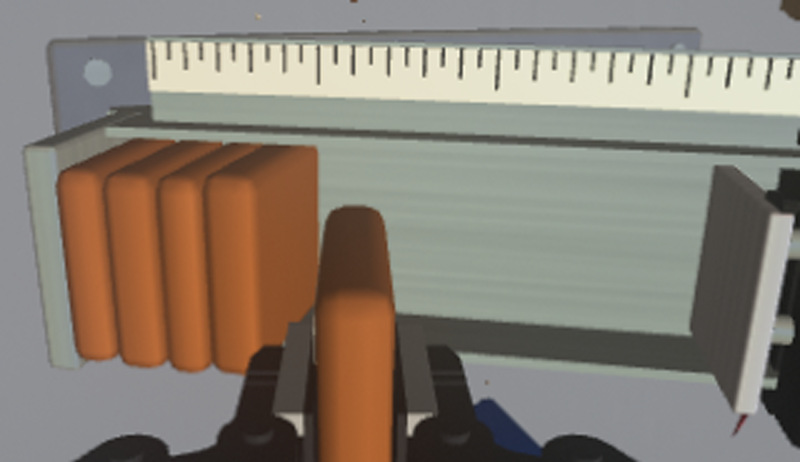

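Call:
{"fn": "play_rows", "kwargs": {
  "deltas": [
    {"wx": 0,"wy": 0,"wz": 0,"x": 7.5,"y": 0.5,"z": -13,"fingers": 1},
    {"wx": 0,"wy": 0,"wz": 0,"x": 15,"y": 0,"z": -26,"fingers": 1},
    {"wx": 0,"wy": 0,"wz": 0,"x": 20,"y": -0.4,"z": -34.6,"fingers": 1},
    {"wx": 0,"wy": 0,"wz": 0,"x": 23.5,"y": -0.7,"z": -40.7,"fingers": 1},
    {"wx": 0,"wy": 0,"wz": 0,"x": 26,"y": -0.9,"z": -45,"fingers": 1},
    {"wx": 0,"wy": 0,"wz": 0,"x": 26,"y": -0.9,"z": -45,"fingers": 1},
    {"wx": 0,"wy": 0,"wz": 0,"x": 26,"y": -0.9,"z": -45,"fingers": 1}
  ]
}}

```text
time: 7.58
tool_pos: [0.4651, 0.0017, 0.127]
tcp_rot: [1.396, 0.907, -1.003]
wrist_force: [-0.5, 0.3, -0.2]
width: 0.159
```

```bash
python3 - <<'E'
from g import *
s=monitor.read_state();print(s['time'],F(s['tool_pos']),s['wrist_force'],s['width'])
w=cam("wrist");np.savez("w5.npz",**w);save(w,"pics/w5.png",(180,100,500,300),2.5)
d=cam("scene");save(d,"pics/s5.png",(220,140,380,300),3.7)
E
```

```text
7.575 [[-7.89942938  1.09233255 56.15315749]] [-0.4737121   0.31084544 -0.19663552] 0.15940567592486024
```

View pics/w5.png

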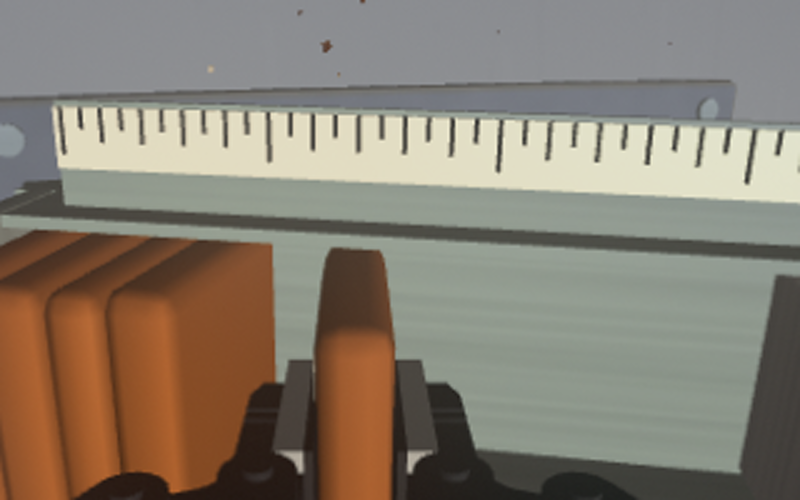

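View pics/s5.png

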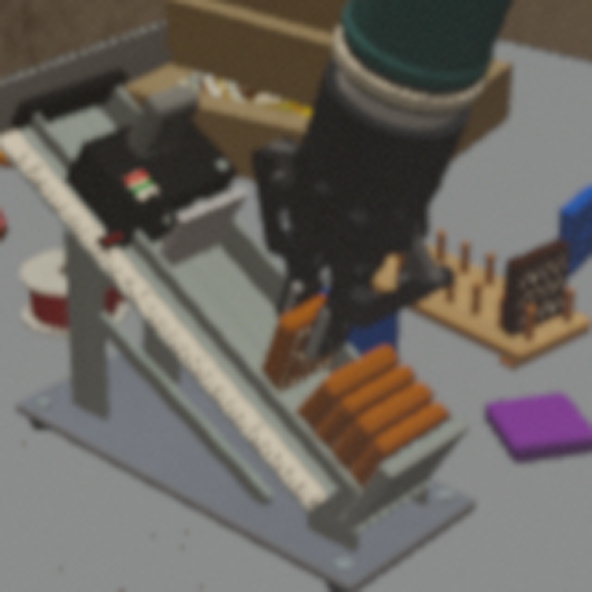

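Call:
{"fn": "play_rows", "kwargs": {
  "deltas": [
    {"wx": 0,"wy": 0,"wz": 0,"x": 1,"y": -0.4,"z": -2.5,"fingers": 1},
    {"wx": 0,"wy": 0,"wz": 0,"x": 1.5,"y": -0.7,"z": -5,"fingers": 1},
    {"wx": 0,"wy": 0,"wz": 0,"x": 1.5,"y": -0.7,"z": -6.2,"fingers": 1},
    {"wx": 0,"wy": 0,"wz": 0,"x": 1.5,"y": -0.7,"z": -6.2,"fingers": 1}
  ]
}}

```text
time: 8.18
tool_pos: [0.4669, 0.0011, 0.1225]
tcp_rot: [1.396, 0.907, -1.003]
wrist_force: [-13.8, 2.7, 20.8]
width: 0.161
```

```bash
python3 - <<'E'
from g import *
s=monitor.read_state();print(s['time'],F(s['tool_pos']),s['wrist_force'],s['width'])
E
```

```text
8.175 [[-8.58736775  0.65745933 51.40864313]] [-13.75093311   2.72991454  20.77128546] 0.1606764619355841
```

Call:
{"fn": "play_rows", "kwargs": {
  "deltas": [
    {"wx": 0,"wy": 0,"wz": 0,"x": -0.8,"y": 0,"z": 1.4,"fingers": 1},
    {"wx": 0,"wy": 0,"wz": 0,"x": -0.8,"y": 0,"z": 1.4,"fingers": 0.55},
    {"wx": 0,"wy": 0,"wz": 0,"x": -0.8,"y": 0,"z": 1.4,"fingers": 0.55},
    {"wx": 0,"wy": 0,"wz": 0,"x": -0.8,"y": 0,"z": 1.4,"fingers": 0.55}
  ]
}}

```text
time: 8.68
tool_pos: [0.4655, 0.001, 0.1215]
tcp_rot: [1.395, 0.908, -1.004]
wrist_force: [-0.7, -0.0, 0.5]
width: 0.227
```

```bash
python3 - <<'E'
from g import *
s=monitor.read_state();print(s['time'],F(s['tool_pos']),s['wrist_force'],s['width'])
w=cam("wrist");save(w,"pics/w6.png",(180,100,500,300),2.5)
E
```

```text
8.675 [[-10.31742577   0.37965983  51.18042063]] [-0.70234072 -0.02037635  0.51783121] 0.22678680685911404
```

View pics/w6.png

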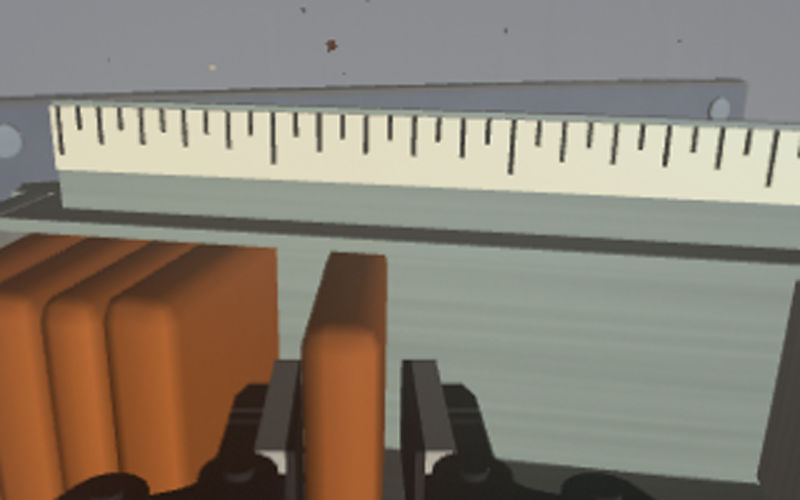

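Call:
{"fn": "play_rows", "kwargs": {
  "deltas": [
    {"wx": 0,"wy": 0,"wz": 0,"x": -3.4,"y": 0.2,"z": 9.4,"fingers": 0.55},
    {"wx": 0,"wy": 0,"wz": 0,"x": -8.5,"y": 0.6,"z": 23.5,"fingers": 0.55},
    {"wx": 0,"wy": 0,"wz": 0,"x": -15,"y": 1,"z": 42,"fingers": 0.55},
    {"wx": 0,"wy": 0,"wz": 0,"x": -27,"y": 2,"z": 75,"fingers": 0.55},
    {"wx": 0,"wy": 0,"wz": 0,"x": -27,"y": 2,"z": 110,"fingers": 0},
    {"wx": 0,"wy": 0,"wz": 0,"x": -27,"y": 2,"z": 110,"fingers": 0}
  ]
}}

```text
time: 9.48
tool_pos: [0.4411, 0.0029, 0.2369]
tcp_rot: [1.399, 0.901, -0.997]
wrist_force: [-0.2, 0.2, 0.2]
width: 0.5
```

```bash
python3 - <<'E'
from g import *
s=monitor.read_state();print(s['time'],F(s['tool_pos']),s['tool_pos'],s['wrist_force'],s['width'])
w=cam("wrist");np.savez("w7.npz",**w);save(w,"pics/w7.png",None,1.25)
d=cam("scene");np.savez("s7.npz",**d);save(d,"pics/s7.png",(220,140,380,300),3.7)
E
```

```text
9.475 [[ 26.20415328   0.57022147 163.3631486 ]] [0.44106778 0.00289112 0.23687871] [-0.21661052  0.24501961  0.19826379] 0.4996175749760054
```

View pics/w7.png

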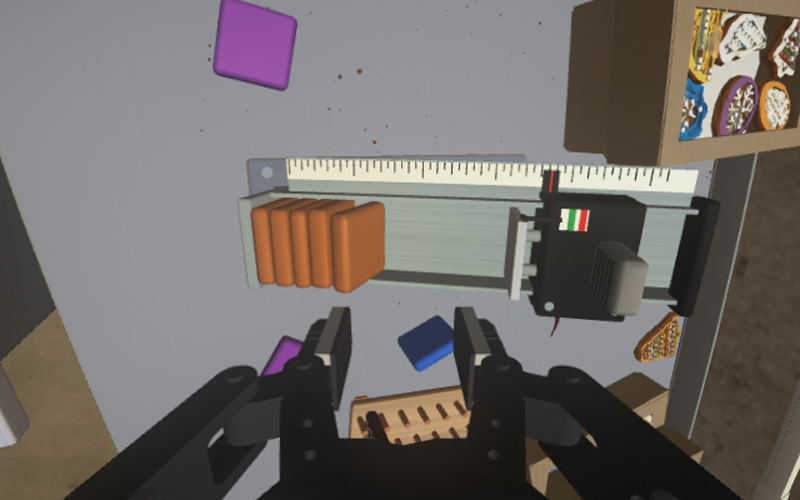

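View pics/s7.png

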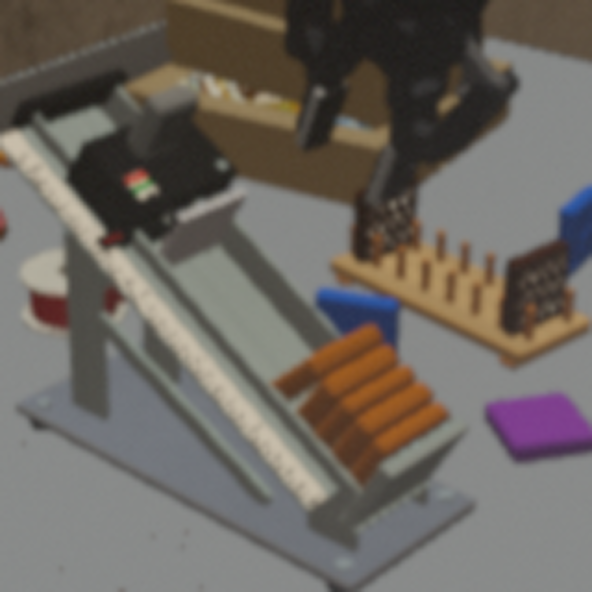

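```bash
python3 - <<'E'
from g import *
from scipy.spatial.transform import Rotation as R
w=dict(np.load("w7.npz"));q=lambda L:np.array(L,float)/1.25
S(w,'plate top',q([(517,208),(514,299)]),.052)
S(w,'stop',q([(239,200),(249,287)]),.052)
S(w,'flange',q([(288,158),(695,169)]),.014)
save(w,"pics/w7a.png",(400,120,580,260),4.4)
s=monitor.read_state();r=R.from_rotvec(s['tcp_rot'])
M=np.c_[-n,ux,np.cross(-n,ux)];d=R.from_matrix(M)*r.inv();print('turn deg',np.degrees(d.as_rotvec()).round(2))
T=O+ux*.136+uy*.0004+n*.135;print('TCP',T.round(4),'delta',((T-s['tool_pos'])*1000).round(1))
E
```

```text
plate top [[77.3, 34.7], [80.8, -24.3]]
stop [[-103.4, 34.0], [-104.4, -29.6]]
flange [[-83.8, 59.0], [192.0, 57.3]]
turn deg [ -0.76 -10.05  -0.02]
TCP [ 0.55   -0.0051  0.2672] delta [111.3  -8.1  34.6]
```

View pics/w7a.png

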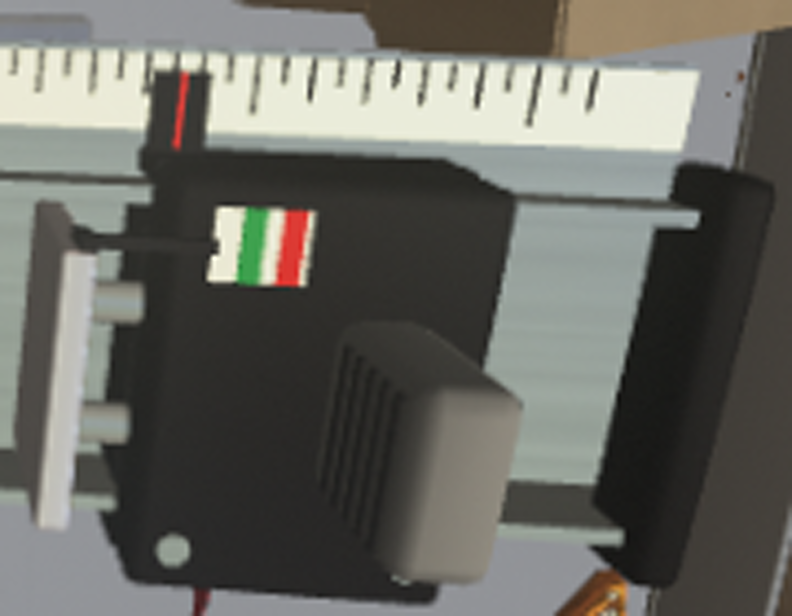

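Call:
{"fn": "play_rows", "kwargs": {
  "deltas": [
    {"wx": -0.1,"wy": -1.5,"wz": 0,"x": 18,"y": -1,"z": 12,"fingers": 0},
    {"wx": -0.2,"wy": -3,"wz": 0,"x": 37,"y": -3,"z": 25,"fingers": 0},
    {"wx": -0.4,"wy": -5,"wz": 0,"x": 60,"y": -4,"z": 34,"fingers": 0},
    {"wx": -0.6,"wy": -7.5,"wz": 0,"x": 85,"y": -6,"z": 35,"fingers": 0},
    {"wx": -0.8,"wy": -10,"wz": 0,"x": 111,"y": -8,"z": 35,"fingers": 0},
    {"wx": -0.8,"wy": -10,"wz": 0,"x": 111,"y": -8,"z": 35,"fingers": 0},
    {"wx": -0.8,"wy": -10,"wz": 0,"x": 111,"y": -8,"z": 35,"fingers": 0}
  ]
}}

```text
time: 10.45
tool_pos: [0.5496, -0.005, 0.2665]
tcp_rot: [1.447, 0.771, -0.873]
wrist_force: [-0.0, -0.6, -0.5]
width: 0.5
```

```bash
python3 - <<'E'
from g import *
s=monitor.read_state();print(s['time'],F(s['tool_pos']),s['tool_pos'],s['wrist_force'],s['width'],s['q'])
w=cam("wrist");np.savez("w8.npz",**w);save(w,"pics/w8.png",None,1.25)
E
```

```text
10.45 [[135.2192383    0.44673738 134.57495172]] [ 0.54958443 -0.00501125  0.26645495] [-0.0369363  -0.64980383 -0.45337954] 0.49973666542638684 [-0.04679161 -0.28618326  2.20398148 -0.01991883  0.70405374  0.03603453]
```

View pics/w8.png

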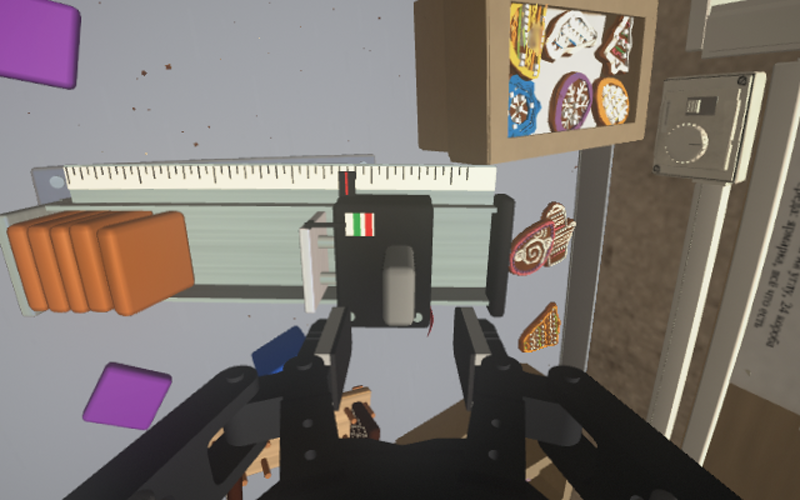

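Call:
{"fn": "play_rows", "kwargs": {
  "deltas": [
    {"wx": 0,"wy": 0,"wz": 0,"x": 10,"y": -0.7,"z": -17.3,"fingers": 0},
    {"wx": 0,"wy": 0,"wz": 0,"x": 20,"y": -1.4,"z": -34.6,"fingers": 0},
    {"wx": 0,"wy": 0,"wz": 0,"x": 27,"y": -1.9,"z": -46.8,"fingers": 0},
    {"wx": 0,"wy": 0,"wz": 0,"x": 29.9,"y": -2.1,"z": -52,"fingers": 0},
    {"wx": 0,"wy": 0,"wz": 0,"x": 29.9,"y": -2.1,"z": -52,"fingers": 0},
    {"wx": 0,"wy": 0,"wz": 0,"x": 29.9,"y": -2.1,"z": -52,"fingers": 0.5},
    {"wx": 0,"wy": 0,"wz": 0,"x": 29.9,"y": -2.1,"z": -52,"fingers": 1},
    {"wx": 0,"wy": 0,"wz": 0,"x": 29.9,"y": -2.1,"z": -52,"fingers": 1},
    {"wx": 0,"wy": 0,"wz": 0,"x": 29.9,"y": -2.1,"z": -52,"fingers": 1}
  ],
  "grip_force": 40
}}

```text
time: 11.62
tool_pos: [0.5787, -0.0071, 0.215]
tcp_rot: [1.448, 0.771, -0.873]
wrist_force: [-5.3, 0.7, 2.8]
width: 0.185
```

```bash
python3 - <<'E'
from g import *
s=monitor.read_state();print(s['time'],F(s['tool_pos']),s['tool_pos'],s['wrist_force'],s['width'],s['q'])
w=cam("wrist");np.savez("w9.npz",**w);save(w,"pics/w9.png",None,1.25)
E
```

```text
11.625 [[134.77452966   0.4878335   75.44315048]] [ 0.57869346 -0.00705661  0.21502295] [-5.26485014  0.70496904  2.79665497] 0.18528831033268028 [-0.048557   -0.17103154  2.21384995 -0.0216655   0.57879899  0.03847585]
```

View pics/w9.png

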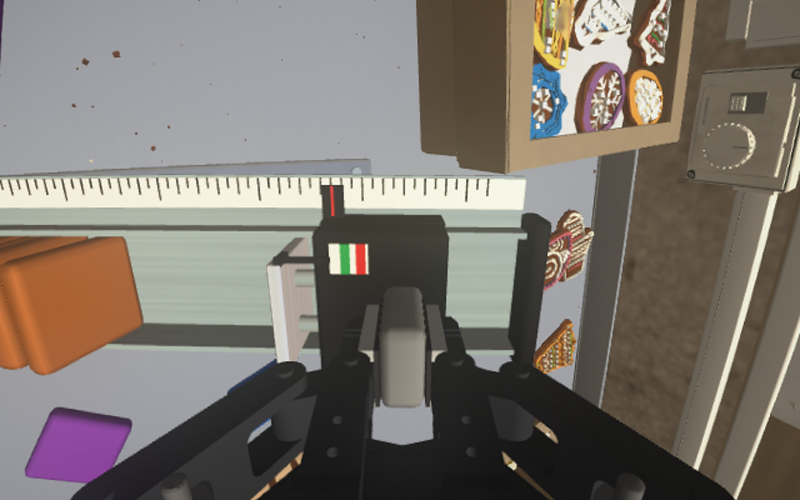

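Call:
{"fn": "play_rows", "kwargs": {
  "deltas": [
    {"wx": 0,"wy": 0,"wz": 0,"x": -5.2,"y": 0.4,"z": -3,"fingers": 1},
    {"wx": 0,"wy": 0,"wz": 0,"x": -13,"y": 0.9,"z": -7.5,"fingers": 1},
    {"wx": 0,"wy": 0,"wz": 0,"x": -21.6,"y": 1.5,"z": -12.5,"fingers": 1},
    {"wx": 0,"wy": 0,"wz": 0,"x": -32.4,"y": 2.3,"z": -18.8,"fingers": 1},
    {"wx": 0,"wy": 0,"wz": 0,"x": -43.2,"y": 3.1,"z": -25,"fingers": 1},
    {"wx": 0,"wy": 0,"wz": 0,"x": -54,"y": 3.9,"z": -31.3,"fingers": 1},
    {"wx": 0,"wy": 0,"wz": 0,"x": -60.5,"y": 4.3,"z": -35,"fingers": 1},
    {"wx": 0,"wy": 0,"wz": 0,"x": -64.8,"y": 4.6,"z": -37.5,"fingers": 1},
    {"wx": 0,"wy": 0,"wz": 0,"x": -64.8,"y": 4.6,"z": -37.5,"fingers": 1}
  ]
}}

```text
time: 12.8
tool_pos: [0.5159, -0.0021, 0.1788]
tcp_rot: [1.45, 0.767, -0.869]
wrist_force: [5.1, 2.4, -2.2]
width: 0.18
```

```bash
python3 - <<'E'
from g import *
s=monitor.read_state();f=s['wrist_force'];print(s['time'],F(s['tool_pos']),(f@ux,f@uy,f@n),s['width'],s['q'])
w=cam("wrist");np.savez("w10.npz",**w);save(w,"pics/w10.png",None,1.25)
d=cam("scene");save(d,"pics/s10.png",(220,140,380,300),3.7)
E
```

```text
12.8 [[62.0820678   0.98594325 75.56101513]] (np.float64(3.150064191485755), np.float64(2.706514366274193), np.float64(-4.318128140487554)) 0.18021310054012202 [-0.04381441 -0.27160016  2.3663131  -0.02683753  0.52187551  0.04781203]
```

View pics/w10.png

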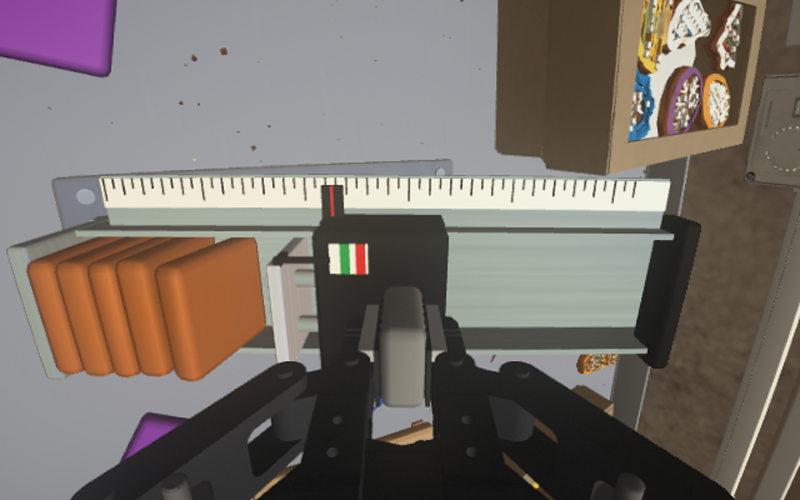

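View pics/s10.png

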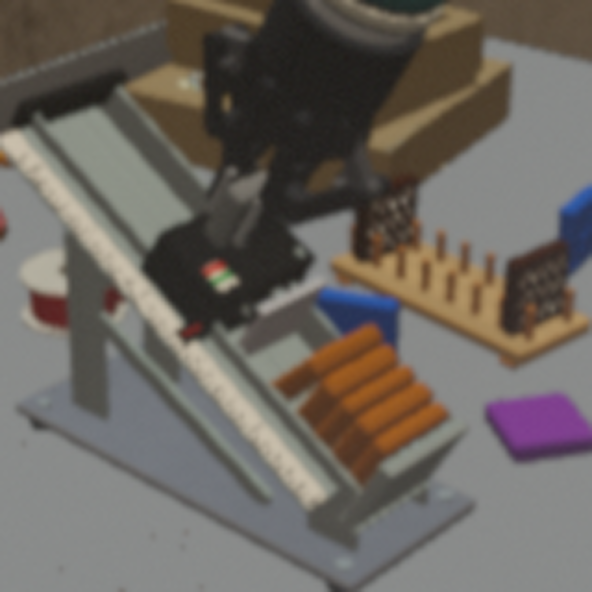

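Call:
{"fn": "play_rows", "kwargs": {
  "deltas": [
    {"wx": 0,"wy": 0,"wz": 0,"x": -4.3,"y": 0.3,"z": -2.5,"fingers": 1},
    {"wx": 0,"wy": 0,"wz": 0,"x": -8.6,"y": 0.6,"z": -5,"fingers": 1},
    {"wx": 0,"wy": 0,"wz": 0,"x": -13,"y": 0.9,"z": -7.5,"fingers": 1},
    {"wx": 0,"wy": 0,"wz": 0,"x": -17.3,"y": 1.2,"z": -10,"fingers": 1},
    {"wx": 0,"wy": 0,"wz": 0,"x": -21.6,"y": 1.5,"z": -12.5,"fingers": 1},
    {"wx": 0,"wy": 0,"wz": 0,"x": -21.6,"y": 1.5,"z": -12.5,"fingers": 1},
    {"wx": 0,"wy": 0,"wz": 0,"x": -21.6,"y": 1.5,"z": -12.5,"fingers": 1}
  ]
}}

```text
time: 13.78
tool_pos: [0.4945, -0.0004, 0.1664]
tcp_rot: [1.45, 0.767, -0.868]
wrist_force: [5.8, 3.6, -2.4]
width: 0.184
```

```bash
cat > look.py <<'E'
import sys
from g import *
k=sys.argv[1]
s=monitor.read_state();f=s['wrist_force'];print(s['time'],F(s['tool_pos']),(f@ux,f@uy,f@n),s['width'],s['q'][2])
w=cam("wrist");np.savez(f"w{k}.npz",**w);save(w,f"pics/w{k}.png",(0,120,340,310),2.35);save(w,f"pics/p{k}.png",(200,180,310,240),7)
E
python3 look.py 11
```

```text
13.775 [[37.35475341  1.14796466 75.54040872]] (np.float64(3.54849015779088), np.float64(4.023543477015152), np.float64(-4.825520557854377)) 0.18448309384512782 2.4161354917228866
```

View pics/w11.png

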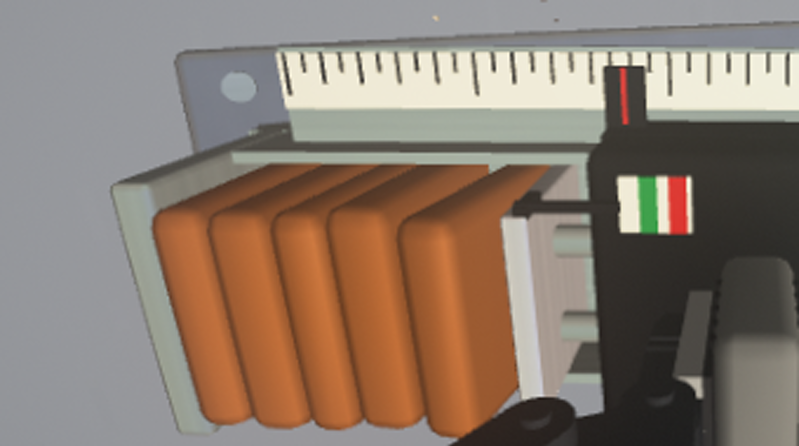

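Call:
{"fn": "play_rows", "kwargs": {
  "deltas": [
    {"wx": 0,"wy": 0,"wz": 0,"x": -2.6,"y": 0.3,"z": -1.5,"fingers": 1},
    {"wx": 0,"wy": 0,"wz": 0,"x": -5.2,"y": 0.6,"z": -3,"fingers": 1},
    {"wx": 0,"wy": 0,"wz": 0,"x": -8,"y": 0.9,"z": -4.6,"fingers": 1},
    {"wx": 0,"wy": 0,"wz": 0,"x": -10.4,"y": 1.1,"z": -6,"fingers": 1},
    {"wx": 0,"wy": 0,"wz": 0,"x": -10.4,"y": 1.1,"z": -6,"fingers": 1},
    {"wx": 0,"wy": 0,"wz": 0,"x": -10.4,"y": 1.1,"z": -6,"fingers": 1}
  ]
}}

```text
time: 14.58
tool_pos: [0.4849, 0.0004, 0.1609]
tcp_rot: [1.45, 0.766, -0.867]
wrist_force: [10.7, 2.1, -5.9]
width: 0.178
```

```bash
python3 look.py 12
```

```text
14.575 [[26.26643002  1.25549607 75.59078551]] (np.float64(6.112940033124083), np.float64(2.8742669089624813), np.float64(-10.398142305741915)) 0.1778252356135082 2.439426420371506
```

View pics/w12.png

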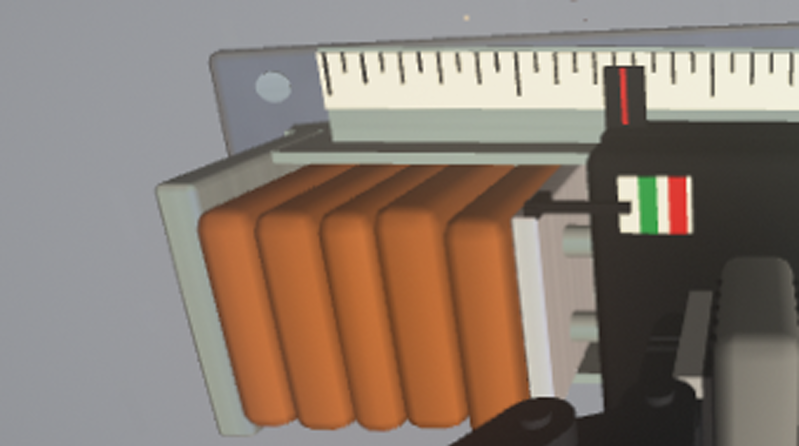

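Call:
{"fn": "play_rows", "kwargs": {
  "deltas": [
    {"wx": 0,"wy": 0,"wz": 0,"x": -1.3,"y": 0.1,"z": -0.8,"fingers": 1},
    {"wx": 0,"wy": 0,"wz": 0,"x": -2.6,"y": 0.2,"z": -1.7,"fingers": 1},
    {"wx": 0,"wy": 0,"wz": 0,"x": -2.6,"y": 0.2,"z": -1.7,"fingers": 1},
    {"wx": 0,"wy": 0,"wz": 0,"x": -2.6,"y": 0.2,"z": -1.7,"fingers": 1}
  ]
}}

```text
time: 15.12
tool_pos: [0.4831, 0.0006, 0.1599]
tcp_rot: [1.451, 0.764, -0.866]
wrist_force: [13.0, 2.8, -6.5]
width: 0.183
```

```bash
python3 look.py 13
```

```text
15.125 [[24.19588238  1.27122719 75.61841101]] (np.float64(7.766307646340818), np.float64(3.7331171103531675), np.float64(-11.987281234785872)) 0.18338124838372186 2.4447552760804974
```

View pics/w13.png

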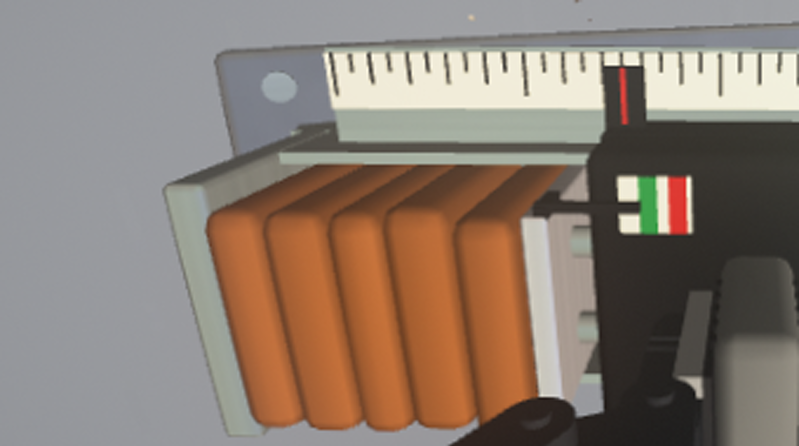

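View pics/p13.png

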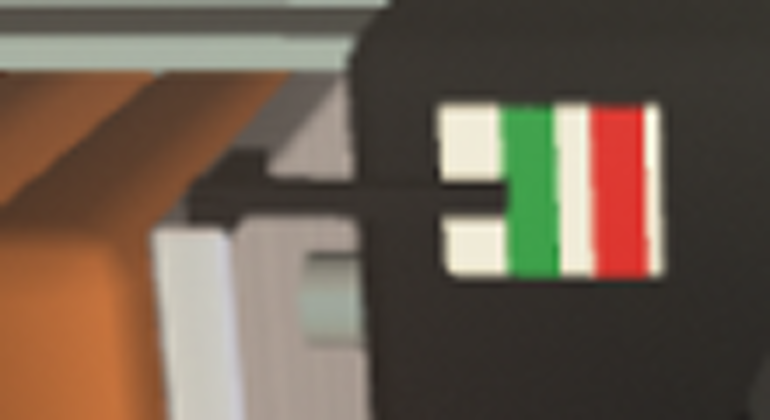

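Call:
{"fn": "play_rows", "kwargs": {
  "deltas": [
    {"wx": 0,"wy": 0,"wz": 0,"x": -0.9,"y": 0.1,"z": -0.5,"fingers": 1},
    {"wx": 0,"wy": 0,"wz": 0,"x": -1.5,"y": 0.1,"z": -0.9,"fingers": 1},
    {"wx": 0,"wy": 0,"wz": 0,"x": -1.5,"y": 0.1,"z": -0.9,"fingers": 1},
    {"wx": 0,"wy": 0,"wz": 0,"x": -1.5,"y": 0.1,"z": -0.9,"fingers": 1}
  ]
}}

```text
time: 15.68
tool_pos: [0.482, 0.0007, 0.1593]
tcp_rot: [1.451, 0.764, -0.865]
wrist_force: [14.2, 2.0, -6.9]
width: 0.18
```

```bash
python3 look.py 14; python3 -c "
from g import *
d=cam('scene');save(d,'pics/s14.png',(250,180,370,300),5)"
```

```text
15.675 [[22.87021351  1.28331744 75.65124694]] (np.float64(8.703064328191674), np.float64(2.9867796278388368), np.float64(-12.934761851172304)) 0.18002878993015983 2.4479146272504595
```

View pics/p14.png

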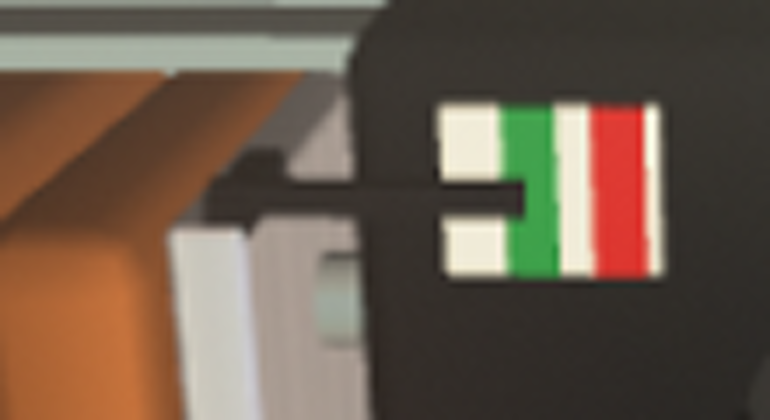

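View pics/w14.png

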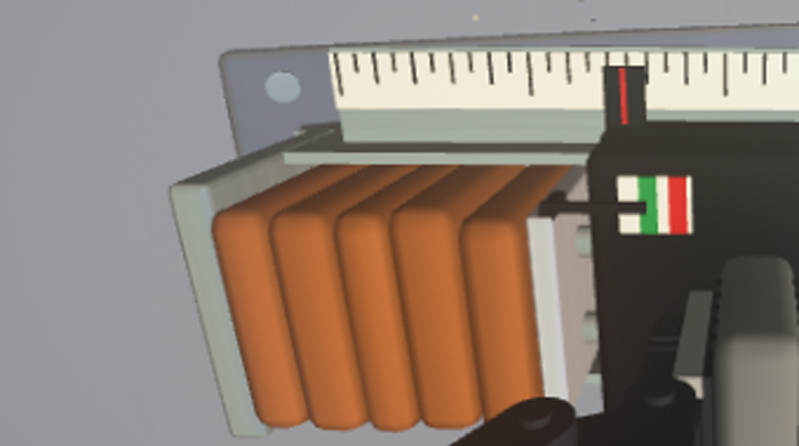

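View pics/s14.png

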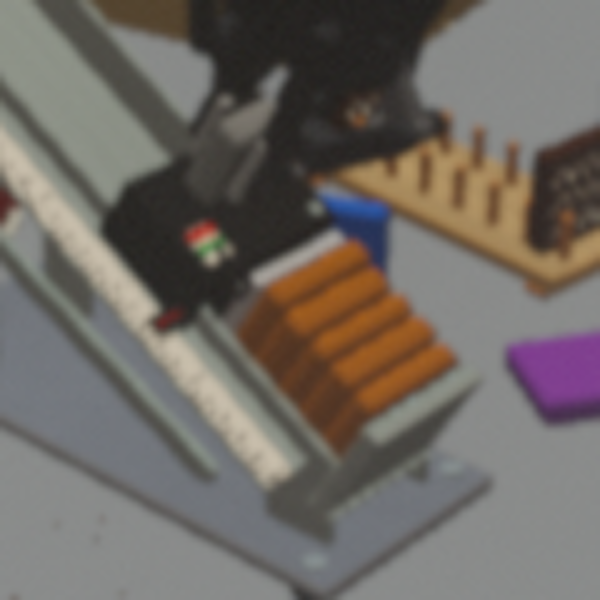

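Call:
{"fn": "play_rows", "kwargs": {
  "deltas": [
    {"wx": 0,"wy": 0,"wz": 0,"x": 0.4,"y": 0,"z": 0.2,"fingers": 1},
    {"wx": 0,"wy": 0,"wz": 0,"x": 0.6,"y": 0,"z": 0.3,"fingers": 0.2},
    {"wx": 0,"wy": 0,"wz": 0,"x": 0.6,"y": 0,"z": 0.3,"fingers": 0.1},
    {"wx": 0,"wy": 0,"wz": 0,"x": 0.6,"y": 0,"z": 0.3,"fingers": 0}
  ]
}}

```text
time: 16.27
tool_pos: [0.479, 0.0004, 0.1565]
tcp_rot: [1.447, 0.77, -0.872]
wrist_force: [-0.5, 0.7, -0.6]
width: 0.5
```

```bash
python3 look.py 15
```

```text
16.275 [[18.96056989  0.76882618 74.74737664]] (np.float64(-0.778690064945369), np.float64(0.6315258570780959), np.float64(-0.19505424063593155)) 0.4995822116823336 2.4501685563814135
```

View pics/p15.png

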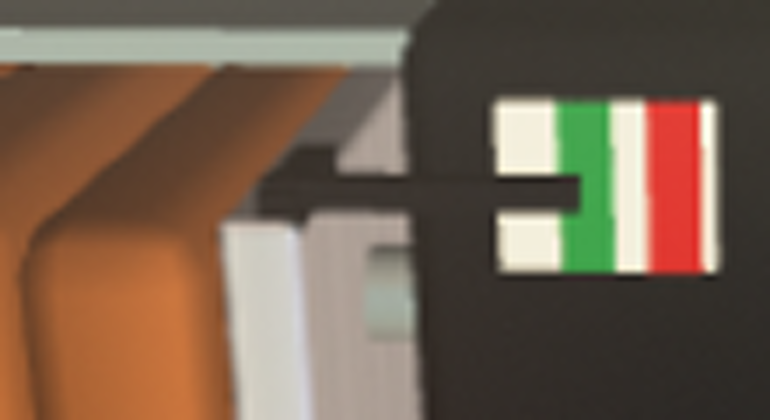

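View pics/w15.png

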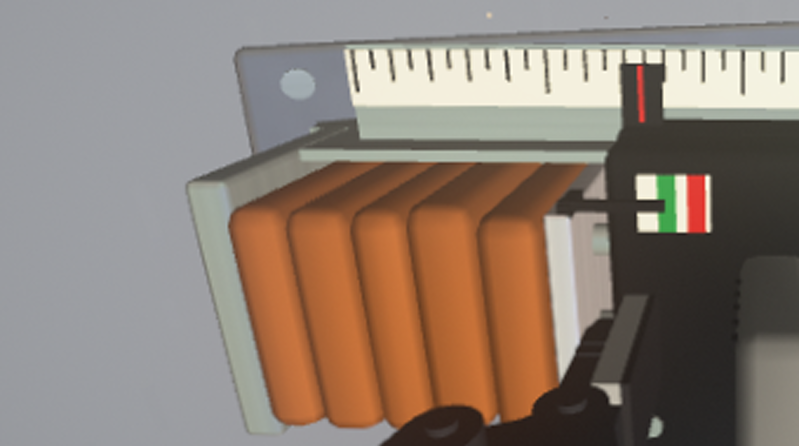

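Call:
{"fn": "play_rows", "kwargs": {
  "deltas": [
    {"wx": 0,"wy": 0,"wz": 0,"x": -6,"y": 0.5,"z": 14,"fingers": 0},
    {"wx": 0,"wy": 0,"wz": 0,"x": -18,"y": 1.2,"z": 34,"fingers": 0},
    {"wx": 0,"wy": 0,"wz": 0,"x": -33,"y": 2.4,"z": 60,"fingers": 0},
    {"wx": 0,"wy": 0,"wz": 0,"x": -45,"y": 3,"z": 90,"fingers": 0},
    {"wx": 0,"wy": 0,"wz": 0,"x": -45,"y": 3,"z": 120,"fingers": 0},
    {"wx": 0,"wy": 0,"wz": 0,"x": -45,"y": 3,"z": 120,"fingers": 0},
    {"wx": 0,"wy": 0,"wz": 0,"x": -45,"y": 3,"z": 120,"fingers": 0}
  ]
}}

```text
time: 17.2
tool_pos: [0.4337, 0.0034, 0.2755]
tcp_rot: [1.446, 0.771, -0.873]
wrist_force: [-0.6, 0.1, -0.4]
width: 0.499
```

```bash
python3 - <<'E'
from g import *
s=monitor.read_state();print(s['time'],s['tool_pos'],s['wrist_force'])
w=cam("wrist");np.savez("w16.npz",**w);save(w,"pics/w16.png",(100,100,500,300),2)
save(w,"pics/w16b.png",(240,120,440,240),4)
d=cam("scene");save(d,"pics/s16.png",(250,180,370,300),5)
E
```

```text
17.2 [0.4337284  0.00335309 0.27546674] [-0.61075714  0.13537578 -0.40404232]
```

View pics/w16.png

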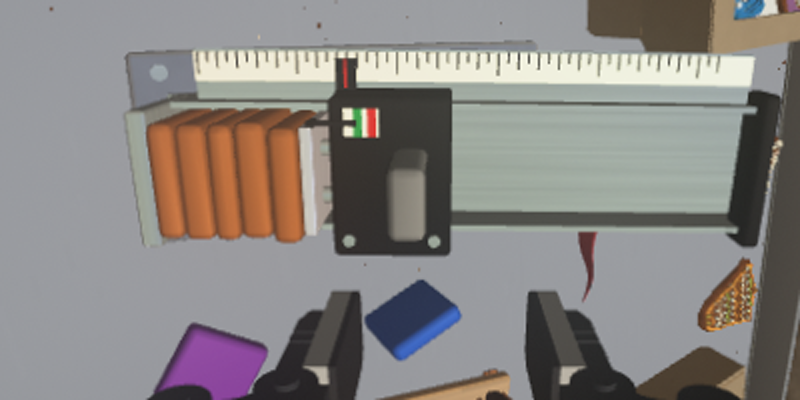

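View pics/w16b.png

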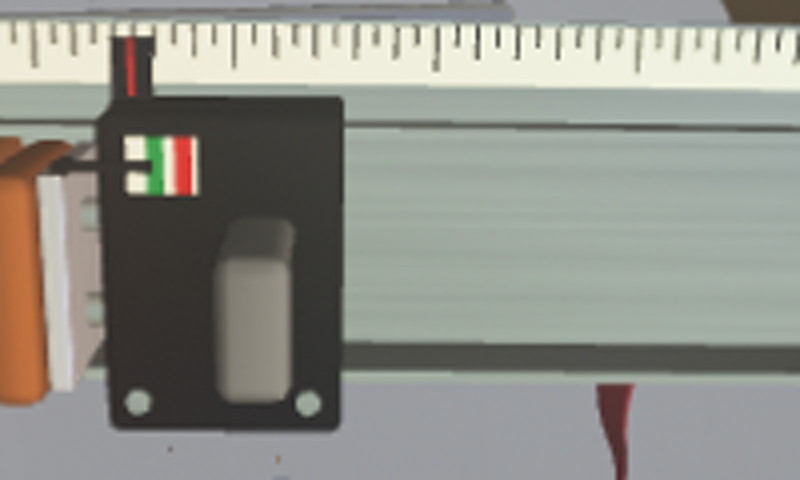

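View pics/s16.png

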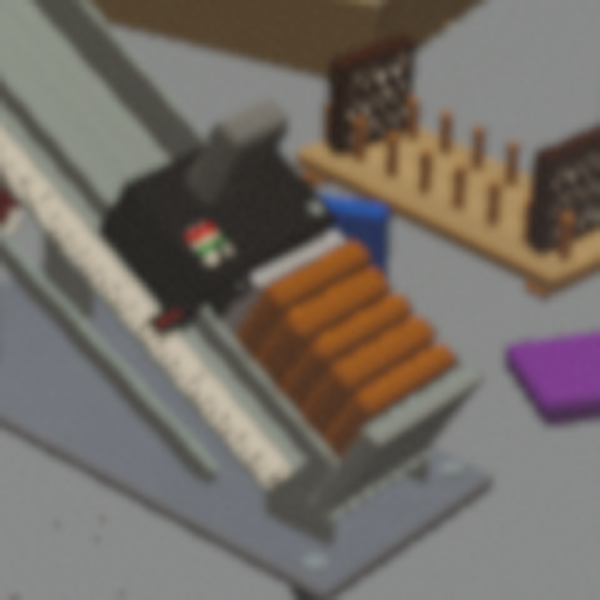

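```bash
python3 - <<'E'
from g import *
w=dict(np.load("w16.npz"));save(w,"pics/w16c.png",(155,140,275,230),6.6)
E
```

```text
(no output)
```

View pics/w16c.png

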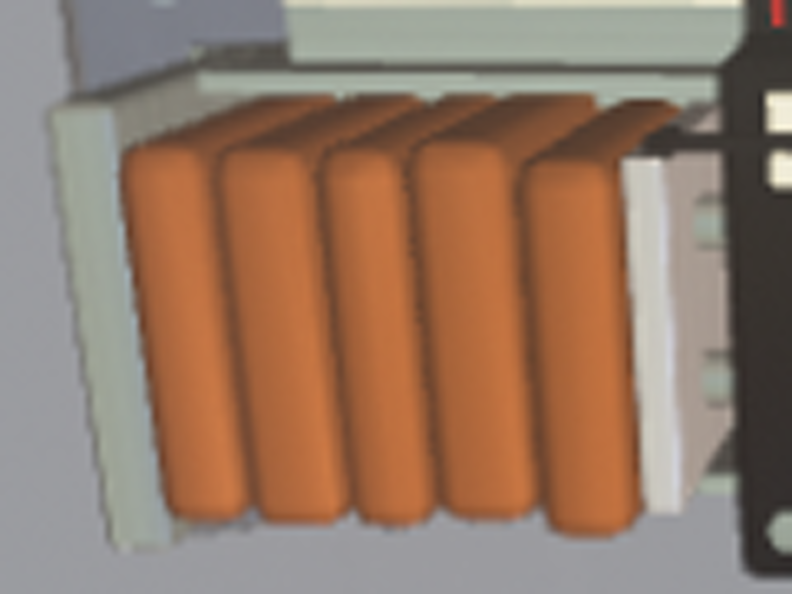

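```bash
python3 - <<'E'
from h import *
c=cam("top");save(c,"pics/t_end.png",(225,120,435,260),3.8)
print(monitor.read_state()['time'])
E
```

```text
17.35
```

View pics/t_end.png

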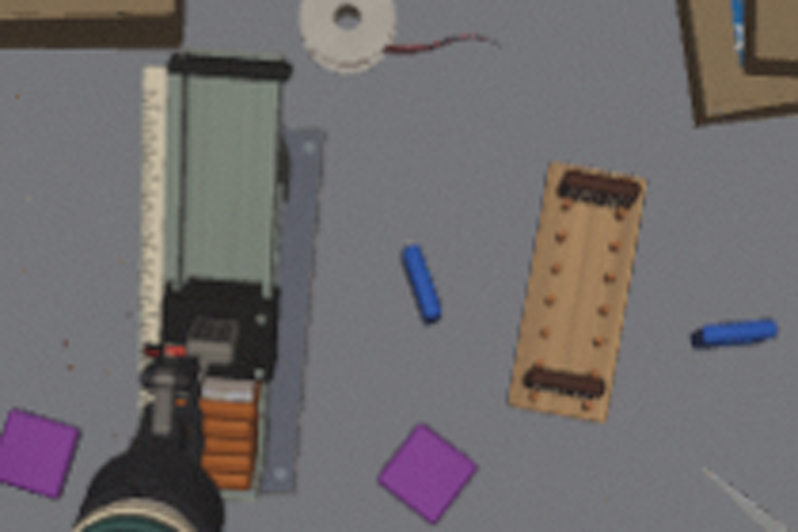

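The top view shows the middle slot of the rack empty, with the dark, blue and purple biscuits where they were. The follower has closed on five biscuits, around crop pixel (225,440), and the arm is clear of them.

```bash
python3 -c "
from workcell import finish_job
print(finish_job())"
```

```text
the job is handed in; nothing more can be done
None
```

The job is done and handed in at about 17.4 s of robot time. I took the honey-brown biscuit from the middle of the rack, stood it in the channel uphill of the four, and let it lean on them. I then slid the follower down by its thumb grip, let go and backed away.

- **Force on the stack:** with the gripper off, the pointer stood in the green field at about 5.5 mm, roughly 3.8 N. It never got near the red.
- **Squareness:** I saw no gaps between the biscuit tops, or from them to the end stop and the plate. The lower edges were out of sight, so "square" is judged from the tops.
- **Other objects:** the dark, blue and purple biscuits are where they were, and the tool force was close to zero at the end.
- **Small deviations:**
  - The fifth biscuit sits perhaps 1 to 2 mm off to the right (−y) side of the other four.
  - My channel heading was slightly off, which gave up to 4 N of sideways force and about 13 N square to the floor during the slide.
  - Setting the biscuit down pressed on the floor with about 25 N for a moment.

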